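Span-check a bench scale: key sequence and lapped check bars

ROBOT

A 7-joint arm with a two-finger parallel gripper is mounted at the origin on a cart in front of the work surface, level with it; the furniture and walls round the work are solid. World frame = base frame: x ahead of the robot, y to its left, z up, the work surface at z = 0. Lengths are in m, angles in rad, forces in N, time in s.
With the tool pointing down it reaches from about 0.4 to 0.85 m from the base axis. Payload 10.4 kg.
Tool frame: the origin (TCP) lies midway between the tips of the shut fingers; the grasp point (between the pads) lies 19 mm behind it; z points along the fingers, y is the direction in which the jaws open and shut (so a half turn about z gives the same grasp; the last joint's range is limited). The gripper opens to 85 mm and grips with 20 to 120 N. Pads are 22 mm wide; open, the fingers measure 114 mm over their backs; the gripper's body (76 mm by 85 mm) begins 54 mm behind the grasp point. The pads swing forward as they close: fully open they stand 13 mm farther back than shut.
Start: joints at [-1.313, 0.332, -0.065, 1.46, 0.022, 1.35, -0.088], TCP at [0.173, 0.601, 0.231] pointing down, gripper open.
Joint ranges: [-2.6, 2.6], [-0.5, 2.12], [-1.47, 1.34], [0.16, 2.42], [-1.27, 4.41], [0.06, 2.06], [-2.6, 2.6]. Speed limits (rad/s): [2.22, 2.22, 2.79, 2.79, 3.14, 3.14, 3.14].

INTERFACE

Orientations are given as a unit quaternion [x, y, z, w].
In Python, from workcell import get_obs, camera, calibration, hand_in gives the robot as it stands.
- The arm moves only by the shell command python3 -m handwheel 'ROWS' [FORCE]. ROWS is JSON, a list of rows, each an object with "jaw": the finger opening in mm, from 0 to 85.4; "delta_pos": the shift along the tool's x, y, z scaled (see below), a list of three; "turn": the turn about the tool's z scaled (see below). In form: [{"jaw": jaw, "delta_pos": [tx, ty, tz], "turn": turn}, ...]. A call has 1 to 10 rows; each row is the pose to reach, as a shift and turn from the pose commanded when the call began, along the tool's axes at that moment, turning the shorter way round; what a row does not reach only later rows make up. The controller multiplies each number of a shift by 1 m and each number of a turn by pi rad. A row lasts 1/12 s, in which the tool goes at most 41.7 mm and 7.16 degrees, less where a joint would pass 70% of its speed; a pose out of reach is approached as far as the arm can. A call with a number of a shift or a turn outside -1 to 1 is refused whole. A call with a gripper value outside its range is refused whole. The fingers move at their own pace and stop on an object; FORCE is the grip in N (left out, the last holds). Time passes only in rows, so rows that repeat a pose let the fingers close. It gives the time, the measured TCP pose, the force and the opening at its end, in the units of the state.
- get_obs(): the state, without advancing time (a new reading comes with each control period).
- camera(name): name is "scene" or "side" or "wrist"; returns the picture (400x640x3 uint8, red, green, blue); there is no depth.
- calibration(name): a dict with "mtx" (3x3 intrinsics, pixels), "rvec" (rotation vector, rad) and "tvec" (3), from world to camera coordinates, as OpenCV has them. Camera axes: x right, y down, z forward; pixel columns grow to the right and rows downward; lengths in m; the calibration is good to about 2 mm. A picture is of the moment at which its call begins: read the wrist's pose just before it. calibration takes no time and is no camera call; for the wrist camera it gives the pose at the moment of the call.
- hand_in(): hands the job in, once; it reports no verdict.
The state is a dict: "clock": time; "joint_pos": joint angles; "joint_velocities": joint speeds; "tau": joint torques, N m; "position": TCP position; "ee_rot": TCP orientation; "ft_force": force on the tool from outside, world axes, zero at the start; "torque": the same for the moment, N m; "grip_width": opening from 0.0 (shut) to 1.0 (fully open).
Only numpy, scipy, OpenCV 4.12 (cv2) and the standard library are available. Lean on these libraries where they do the work, as an engineer would, in place of code of your own. Each camera call takes 0.05 s, during which the arm holds its last target.

TASK

Calibrate the bench scale: on its keypad press the round key and then the square key, each fully down and one at a time. Then lay the plain bar on the pan in line with the fixed bar, end to end and with less than a centimetre between them, and lay the ribbed bar on top of the two, in line and centred over their joint so that it laps half its length onto each. Finally press the long key and then the round key once more, leaving all keys up; never press the plus-shaped key, and leave the bottles, the jar and the loupe standing where they are.

Things in the scene. Friction and masses are not known exactly. Their poses are not given: they have to be found in the camera images.
- pan_joint (a point): Bench scale, fixed to the bench, grey, with a flat steel pan 130 x 280 mm whose top is 40 mm above the bench. This point lies at the centre of the pan's top face. Its y axis runs along the pan's long side. An aluminium bar 40 x 120 mm, 30 mm high, is screwed to the pan, its length along y, centred on x = 0, from y = +1 mm to y = +121 mm of this frame; the -y half of the pan is free.
- plain_centre (a point): Plain loose aluminium bar without a rib, 120 mm long (x axis), 40 mm wide (y), 30 mm high, about 0.3 to 0.5 kg; the point is its centre, 15 mm above its underside. A black loupe stands close to one long side of it, towards one end.
- ribbed_centre (a point): Loose aluminium bar of the same 120 (x) x 40 (y) x 30 mm with an upright grip rib on top: rib 60 mm long (x), 14 mm thick (y), its top 36 mm above the bar's top face, centred; about 0.3 to 0.6 kg in all. The point is the centre of the bar below the rib, 15 mm above its underside (the rib spans 15 to 51 mm above the point). A bottle stands close to one long side of it.
- top_round (a point): Spring key of the keypad, off-white, round, 32 mm across; this point is the centre of its top face, 46 mm above the bench when up. z up; x and y as the keypad's.
- top_square (a point): Spring key of the keypad, off-white, square, 30 x 30 mm; this point is the centre of its top face, 46 mm above the bench when up. z up; x and y as the keypad's.
- top_long (a point): Spring key of the keypad, off-white, long and narrow, 46 mm (x) x 18 mm (y); this point is the centre of its top face, 46 mm above the bench when up. z up; x and y as the keypad's.
- top_plus (a point): Spring key of the keypad, off-white, plus-shaped, 38 mm across with arms 12 mm wide (the cancel key, not to be pressed); this point is the centre of its top face, 46 mm above the bench when up. z up; x and y as the keypad's.
- key_round (a joint): Travel of the round key in m: 0 up, 0.006 fully down; sprung, 2 N starts it and 5 N holds it fully down. The four keys stand in a row on the keypad, 47 mm apart centre to centre along the keypad's y; which key stands where varies. The keypad is fixed to the bench.
- key_square (a joint): Travel of the square key in m: 0 up, 0.006 fully down; sprung, 2 N starts it and 5 N holds it fully down. The four keys stand in a row on the keypad, 47 mm apart centre to centre along the keypad's y; which key stands where varies. The keypad is fixed to the bench.
- key_long (a joint): Travel of the long key in m: 0 up, 0.006 fully down; sprung, 2 N starts it and 5 N holds it fully down. The four keys stand in a row on the keypad, 47 mm apart centre to centre along the keypad's y; which key stands where varies. The keypad is fixed to the bench.
- key_plus (a joint): Travel of the plus key in m: 0 up, 0.006 fully down; sprung, 2 N starts it and 5 N holds it fully down. The four keys stand in a row on the keypad, 47 mm apart centre to centre along the keypad's y; which key stands where varies. The keypad is fixed to the bench.
- oil_bottle: Small oil bottle with black cap, 34 mm diameter, 83 mm high, beside the ribbed bar. Bystander, to be left standing; origin at the centre of its underside.
- white_bottle: White bottle with red cap, 48 mm diameter, 115 mm high, at the back left. Bystander, to be left standing; origin at the centre of its underside.
- brown_bottle: Brown bottle with black cap, 54 mm diameter, 132 mm high, in front near an end of the keypad. Bystander, to be left standing; origin at the centre of its underside.
- swab_jar: Clear jar with swabs, 68 mm diameter, 82 mm high, in front near the other end of the keypad. Bystander, to be left standing; origin at the centre of its underside.
- loupe: Black eye loupe standing on its end, 36 mm diameter, 38 mm high, beside the plain bar. Bystander, to be left standing; origin at the centre of its underside.
There are look-alikes about, which are no part of the job. Leave any yellow look-alike of the part that bears ribbed_centre alone.

How it is judged:
By the outcome, as a careful person would: the job done as asked, in the order asked, and still so for the second after the job is handed in, with the robot touching nothing.
It also fails if it takes over 69 s, if anything falls off the work surface, if the arm or the gripper's body presses on something with over 40 N, if the wrist force passes 120 N, or if a joint passes its speed limit or range.

## Working session

There is one attempt and no reset: what is moved stays moved. The work goes in short steps, Python scripts to look and compute and a shell command to move; the robot and the scene stay as the last step left them, time stands still between calls to the robot, and variables do not carry over. Pictures are saved under pics/ and viewed, and the job is handed in when it is done.

```bash
mkdir -p pics; ls
python3 - <<'E'
from workcell import *
import cv2
print(get_obs())
for n in ("scene","side","wrist"):
    c=calibration(n);print(n,c)
    cv2.imwrite(f"pics/{n}0.png",camera(n)[:,:,::-1])
E
```

```text
pics
{'clock': 0.0, 'joint_pos': array([-1.31259138,  0.33288861, -0.06467277,  1.46093369,  0.02159696,
        1.34992674, -0.08848201]), 'joint_velocities': array([-0.0013723 ,  0.00079306,  0.00045315,  0.00054782, -0.00037133,
        0.00081892, -0.00052951]), 'tau': array([-3.29692066e-04, -6.25461102e+01,  4.87623049e-02, -3.91594005e+01,
        1.61729398e-02,  9.93019261e-03, -1.27683711e-05]), 'position': array([0.17312051, 0.60014777, 0.23050907]), 'ee_rot': array([ 1.39935456e-01,  9.90160358e-01, -7.27675950e-04, -6.53203310e-05]), 'ft_force': array([ 0.89343734, -0.07142964,  0.1135637 ]), 'torque': array([-0.02657592, -0.0218459 ,  0.01905458]), 'grip_width': 0.9979133398368714}
scene {'mtx': array([[496.4443295 ,   0.        , 311.08873441],
       [  0.        , 496.4443295 , 197.41976846],
       [  0.        ,   0.        ,   1.        ]]), 'rvec': array([ 0.57479514, -2.46820365,  1.44073233]), 'tvec': array([0.41798084, 0.18996935, 1.16994738])}
side {'mtx': array([[433.51954505,   0.        , 315.42412735],
       [  0.        , 433.51954505, 197.81058833],
       [  0.        ,   0.        ,   1.        ]]), 'rvec': array([ 0.73877944, -2.33579913,  1.40360312]), 'tvec': array([0.3978362 , 0.22551242, 0.84183472])}
wrist {'mtx': array([[322.73983338,   0.        , 325.3864554 ],
       [  0.        , 322.73983338, 200.16337909],
       [  0.        ,   0.        ,   1.        ]]), 'rvec': array([-2.32674882, -1.74948955, -0.24309557]), 'tvec': array([-0.62435245, -0.03381188,  0.37861588])}
```

View pics/scene0.png

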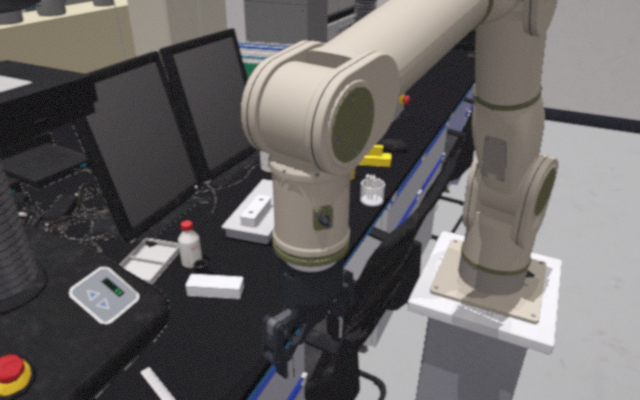

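View pics/side0.png

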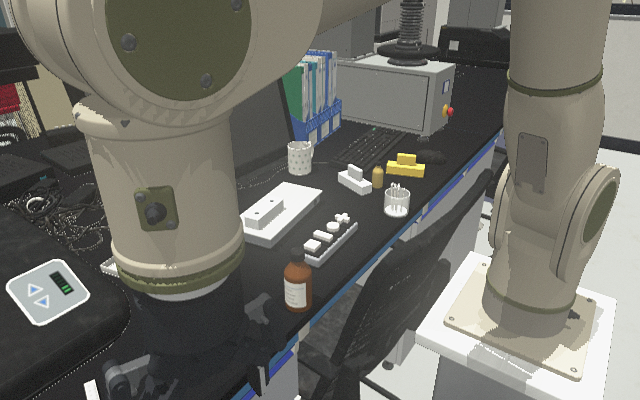

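View pics/wrist0.png

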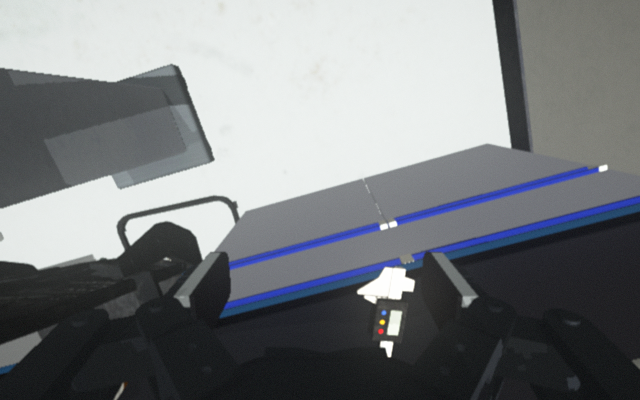

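```bash
cat > h.py <<'E'
import numpy as np, cv2
from workcell import *
def ray(c,u,v):
    R=cv2.Rodrigues(c['rvec'])[0]; t=c['tvec']
    d=R.T@np.linalg.solve(c['mtx'],np.array([u,v,1.])); o=-R.T@t
    return o,d
def at(c,u,v,z):
    o,d=ray(c,u,v); return o+d*(z-o[2])/d[2]
def proj(c,P):
    p=cv2.projectPoints(np.array(P,float).reshape(-1,3),c['rvec'],c['tvec'],c['mtx'],None)[0]
    return p.reshape(-1,2)
def crop(img,x0,y0,w,h,s,name):
    """rows/cols crop with grid ticks"""
    a=cv2.resize(img[y0:y0+h,x0:x0+w,:3],None,fx=s,fy=s,interpolation=cv2.INTER_CUBIC)
    for k in range((x0+9)//10*10,x0+w,10):
        X=int((k-x0)*s); cv2.line(a,(X,0),(X,5 if k%50 else 12),(0,255,255),1)
        if k%20==0: cv2.putText(a,str(k),(X+1,20),0,.35,(0,255,255),1)
    for k in range((y0+9)//10*10,y0+h,10):
        Y=int((k-y0)*s); cv2.line(a,(0,Y),(5,Y),(0,255,255),1)
        if k%20==0: cv2.putText(a,str(k),(7,Y+4),0,.35,(0,255,255),1)
    cv2.imwrite(name,a)
E
python3 - <<'E'
from h import *
crop(cv2.imread('pics/side0.png'),235,140,200,150,4,'pics/sc1.png')
crop(cv2.imread('pics/scene0.png'),160,170,130,140,4,'pics/sc2.png')
for n in('scene','side'):
    c=calibration(n);o,_=ray(c,0,0);print(n,o)
E
```

```text
scene [-0.0307328   1.01522135  0.74023936]
side [-0.04648407  0.74919335  0.59528459]
```

View pics/sc1.png

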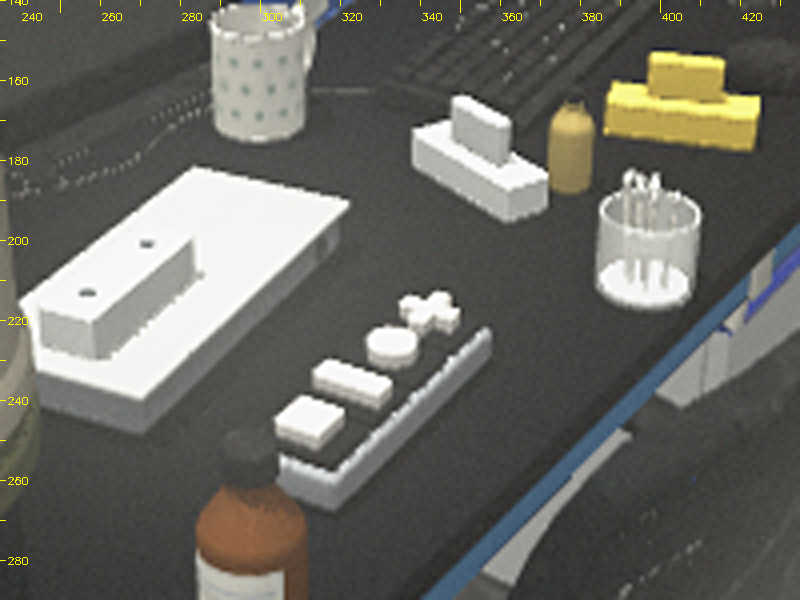

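View pics/sc2.png

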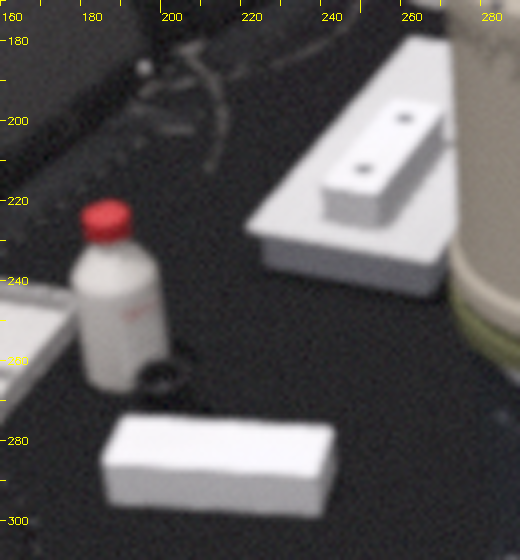

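Run:
```python
from h import *
s=calibration('side');c=calibration('scene')
S=lambda x,y,z:at(s,x/4+235,y/4+140,z)
C=lambda x,y,z:at(c,x/4+160,y/4+170,z)
def show(n,P):
    print(n,[np.round(p[:2],4).tolist() for p in P])
K=[S(310,418,.046),S(352,378,.046),S(392,343,.046),S(430,311,.046)]
show('keys sq lo ro pl',K); print([np.linalg.norm(K[i]-K[i+1]) for i in range(3)])
P=[S(22,300,.04),S(197,168,.04),S(350,204,.04),S(145,400,.04)]
show('pan side L,B,R,N',P);print([np.linalg.norm(P[i]-P[(i+1)%4]) for i in range(4)],np.mean(P,0))
show('pan scene: near-left, near-right',[C(246,228,.04),C(440,264,.04)])
F=[S(40,312,.07),S(190,238,.07)]
show('fixed side',[S(43,310,.07),S(95,322,.07),S(193,238,.07)])
show('fixed scene',[C(322,187,.07),C(380,194,.07),C(443,107,.07),C(398,98,.07)])
B=[C(124,415,.03),C(334,427,.03),C(318,475,.03),C(104,462,.03)]
show('plain',B);print([np.linalg.norm(B[i]-B[(i+1)%4]) for i in range(4)],np.mean(B,0))
show('loupe top', [C(160,375,.038)]);show('white cap',[C(106,212,.115)])
R=[S(414,131,.03),S(450,118,.03),S(547,172,.03),S(510,188,.03)]
show('ribbed L,?,R,N',R);print([np.linalg.norm(R[i]-R[(i+1)%4]) for i in range(4)],np.mean(R,0))
show('ribtop',[S(452,100,.066),S(462,95,.066),S(511,127,.066),S(503,130,.066)])
show('oil base',[S(570,185,.0)]); show('oil top',[S(573,104,.083)])
show('jar',[S(645,290,0),S(650,203,.082)])
show('brown cap',[S(250,437,.132)])
print(proj(s,B),)
```

```text
keys sq lo ro pl [[0.4307, 0.091], [0.4347, 0.0433], [0.4369, -0.0025], [0.4383, -0.0478]]
[np.float64(0.04786768980905295), np.float64(0.045924837871356074), np.float64(0.04526494143404264)]
pan side L,B,R,N [[0.6645, 0.0801], [0.6944, -0.1341], [0.5689, -0.1501], [0.5251, 0.1234]]
[np.float64(0.21633689740733225), np.float64(0.12651211069711224), np.float64(0.27693268135246946), np.float64(0.1460013440105796)] [ 0.61319915 -0.02017948  0.04      ]
pan scene: near-left, near-right [[0.6528, 0.1456], [0.5192, 0.126]]
fixed side [[0.6074, 0.1178], [0.5725, 0.1105], [0.5914, -0.0043]]
fixed scene [[0.6079, 0.1213], [0.5701, 0.112], [0.5911, -0.0037], [0.6254, -0.0008]]
plain [[0.6108, 0.3266], [0.4975, 0.2826], [0.4826, 0.3217], [0.5946, 0.3648]]
[np.float64(0.12154777927713634), np.float64(0.04185278055107699), np.float64(0.12005583277575066), np.float64(0.041558590902328454)] [0.54640042 0.32392936 0.03      ]
loupe top [[0.6082, 0.2952]]
white cap [[0.663, 0.2609]]
ribbed L,?,R,N [[0.6099, -0.2984], [0.5997, -0.3355], [0.4892, -0.2929], [0.4985, -0.254]]
[np.float64(0.038470909211424875), np.float64(0.11848191101177098), np.float64(0.039965463276371405), np.float64(0.11993776130838)] [ 0.54931317 -0.29517243  0.03      ]
ribtop [[0.5748, -0.2957], [0.5735, -0.3082], [0.5133, -0.2781], [0.5155, -0.2701]]
oil base [[0.492, -0.3381]]
oil top [[0.4782, -0.3061]]
jar [[0.3726, -0.223], [0.3625, -0.1945]]
brown cap [[0.3698, 0.2229]]
[[176.81207845 275.2472664 ]
 [230.77010722 284.1407515 ]
 [221.83142971 297.58089687]
 [166.67403836 287.92908304]]
```

```bash
cat >> h.py <<'E'
from scipy.spatial.transform import Rotation as Ro
def tool():
    o=get_obs(); return np.array(o['position']),Ro.from_quat(o['ee_rot']).as_matrix()
def go(x,y,z,yaw,p=None,R=None):
    """delta in tool axes to reach xyz with tool-y axis at world yaw (deg)"""
    if p is None: p,R=tool()
    d=R.T@(np.array([x,y,z])-p)
    a=np.radians(yaw); ty=np.array([np.cos(a),np.sin(a),0])
    cur=np.degrees(np.arctan2(R[1,1],R[0,1]))
    t=-(yaw-cur); t=(t+180)%360-180
    print('yaw now %.1f pos %s  tilt %s-> delta_pos %s turn %.4f (%.1f deg)'%(cur,np.round(p,4),np.round(R[:,2],3),np.round(d,4).tolist(),t/180,t))
E
python3 - <<'E'
from h import *
p,R=tool();w=calibration('wrist');o,d=ray(w,320,200)
print('cam in tool',R.T@(o-p),'fwd',R.T@d, 'imgdown',R.T@cv2.Rodrigues(w['rvec'])[0].T[:,1])
go(.46,.10,.26,30)
E
```

```text
cam in tool [ 0.07029441 -0.0004671  -0.142941  ] fwd [-0.27202042 -0.01557537  0.96231029] imgdown [-9.62150570e-01 -9.52416934e-04 -2.72516739e-01]
yaw now 73.9 pos [0.1731 0.6003 0.2307]  tilt [-0.    -0.001 -1.   ]-> delta_pos [-0.4143, -0.4012, -0.0288] turn 0.2440 (43.9 deg)
```

```bash
python3 -m handwheel '[{"jaw":0,"delta_pos":[-0.3,-0.29,-0.02],"turn":0.17},{"jaw":0,"delta_pos":[-0.3,-0.29,-0.02],"turn":0.17},{"jaw":0,"delta_pos":[-0.3,-0.29,-0.02],"turn":0.17},{"jaw":0,"delta_pos":[-0.3,-0.29,-0.02],"turn":0.17},{"jaw":0,"delta_pos":[-0.3,-0.29,-0.02],"turn":0.17},{"jaw":0,"delta_pos":[-0.3,-0.29,-0.02],"turn":0.17},{"jaw":0,"delta_pos":[-0.3,-0.29,-0.02],"turn":0.17},{"jaw":0,"delta_pos":[-0.3,-0.29,-0.02],"turn":0.17},{"jaw":0,"delta_pos":[-0.3,-0.29,-0.02],"turn":0.17},{"jaw":0,"delta_pos":[-0.3,-0.29,-0.02],"turn":0.17}]'
python3 - <<'E'
from h import *
for n in("wrist","scene"):
    cv2.imwrite(f"pics/{n}1.png",camera(n)[:,:,::-1])
go(.46,.10,.26,30)
E
```

```text
clock: 0.98
position: [0.381, 0.2376, 0.2514]
ee_rot: [0.396, 0.918, 0.0, -0.0]
ft_force: [1.8, 0.4, 0.2]
grip_width: -0.002
yaw now 42.8 pos [0.3838 0.2338 0.2518]  tilt [ 0.001  0.    -1.   ]-> delta_pos [-0.1499, -0.0349, -0.0081] turn 0.0709 (12.8 deg)
```

View pics/wrist1.png

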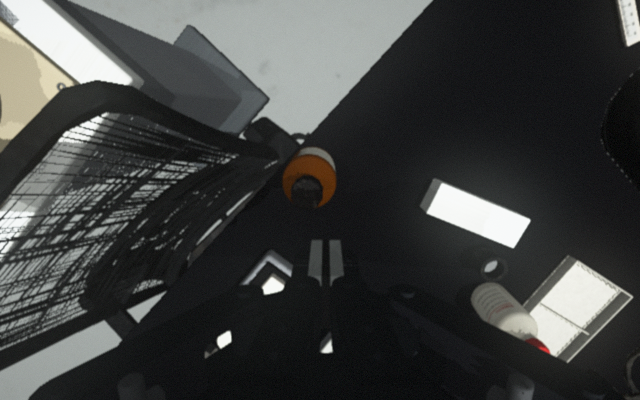

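View pics/scene1.png

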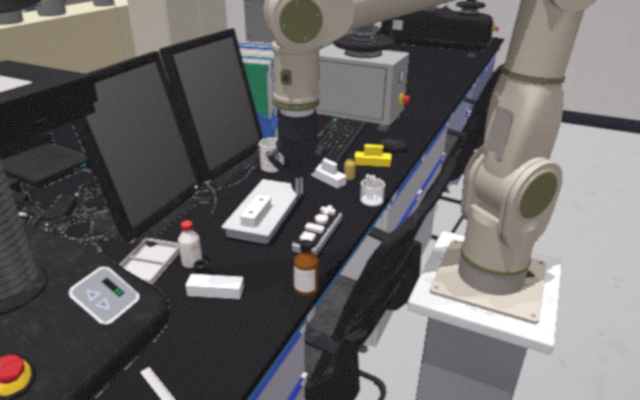

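Run:
```python
from h import *
i=cv2.imread('pics/scene1.png')
crop(i,215,170,135,95,5.9,'pics/sc3.png')
crop(i,300,140,100,75,8,'pics/sc4.png')
crop(cv2.imread('pics/wrist1.png'),400,160,160,120,5,'pics/sc5.png')
w=calibration('wrist')
for q in[(435,180),(530,214),(516,248),(428,212)]: print(at(w,*q,.03))
```

```text
[0.4826799  0.31256079 0.03      ]
[0.59667243 0.36155481 0.03      ]
[0.61941249 0.32279278 0.03      ]
[0.50554966 0.28085208 0.03      ]
```

View pics/sc3.png

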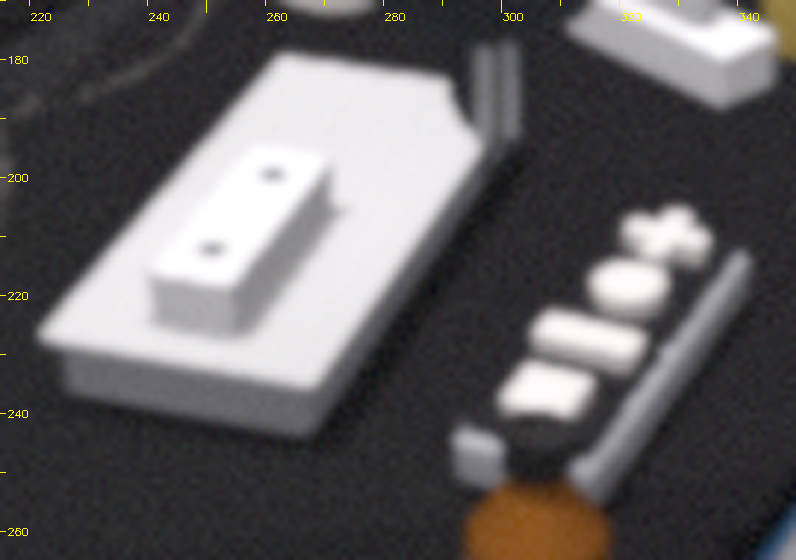

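View pics/sc4.png

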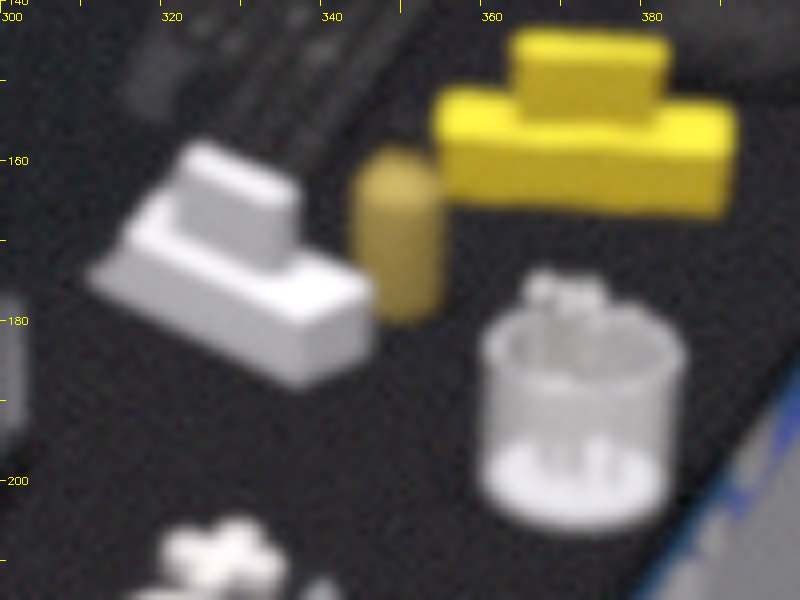

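View pics/sc5.png

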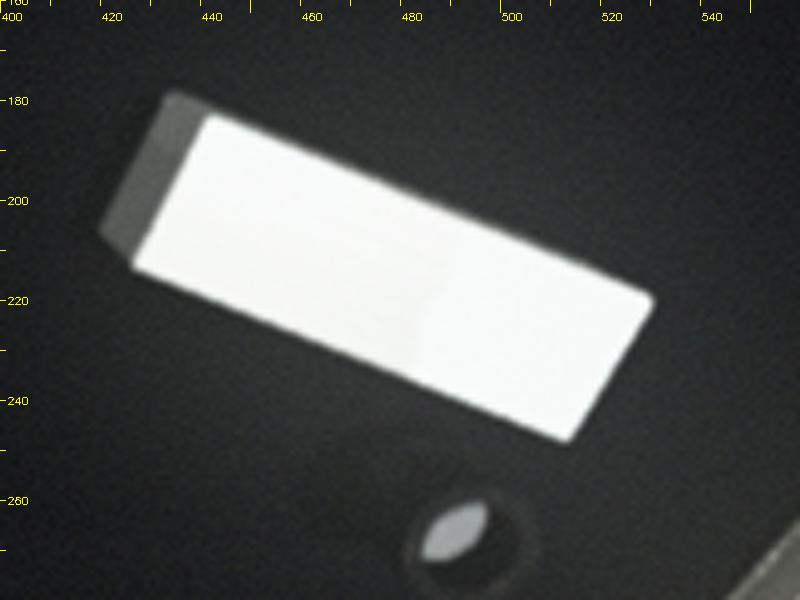

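Run:
```python
from h import *
w=calibration('wrist');c=calibration('scene')
P=np.array([at(w,*q,.03) for q in[(441,183),(531,219),(513.5,248),(427,213.5)]])
print('plain',P.round(4)[:,:2].tolist(),P.mean(0),[np.linalg.norm(P[i]-P[(i+1)%4]) for i in range(4)])
d=(P[1]+P[2]-P[0]-P[3]);print('ang',np.degrees(np.arctan2(d[1],d[0])))
print('loupe',at(w,494,267,.038))
A=lambda x,y,z:at(c,x/5.9+215,y/5.9+170,z)
for n,x,y in(('sq',547,392),('lo',588,338),('ro',628,288),('pl',667,237)): print(n,A(x,y,.046)[:2])
F=np.array([A(152,272,.07),A(237,287,.07),A(330,157,.07),A(253,147,.07)]);print('fixed',F[:,:2].round(4).tolist(),F.mean(0))
Q=[A(40,334,.04),A(312,388,.04),A(281,52,.04)];print('pan',np.round(Q,4).tolist())
B=lambda x,y,z:at(c,x/8+300,y/8+140,z)
r=np.array([B(128,232,.03),B(297,318,.03),B(374,288,.03)]);print('rib bar',r.round(4).tolist(),(r[0]+r[2])/2)
r=np.array([B(181,155,.066),B(203,145,.066),B(298,182,.066),B(282,195,.066)]);print('rib',r.round(4).tolist(),r.mean(0))
print('oil base front',B(397,320,0),'top',B(395,152,.083))
go(.46,.06,.20,10)
```

```text
plain [[0.4904, 0.3149], [0.6026, 0.3585], [0.6172, 0.3207], [0.5061, 0.2788]] [0.55406936 0.31821697 0.03      ] [np.float64(0.12035633881672358), np.float64(0.040474718647833925), np.float64(0.11873878892790958), np.float64(0.039351539400751485)]
ang 20.9586936365498
loupe [0.61348513 0.28796593 0.038     ]
sq [0.42919242 0.09355996]
lo [0.43189365 0.04811619]
ro [0.43372414 0.00317355]
pl [ 0.43644355 -0.04497991]
fixed [[0.6091, 0.1183], [0.5694, 0.1124], [0.591, -0.0046], [0.6282, 0.0032]] [0.59942359 0.05732945 0.07      ]
pan [[0.6532, 0.1438, 0.04], [0.5245, 0.1274, 0.04], [0.6977, -0.1353, 0.04]]
rib bar [[0.5893, -0.2878, 0.03], [0.4979, -0.249, 0.03], [0.481, -0.286, 0.03]] [ 0.5351206  -0.28690172  0.03      ]
rib [[0.569, -0.2938, 0.066], [0.565, -0.3063, 0.066], [0.5171, -0.2917, 0.066], [0.518, -0.2781, 0.066]] [ 0.54229435 -0.29244955  0.066     ]
oil base front [ 0.48334761 -0.31876087  0.        ] top [ 0.48029876 -0.30041106  0.083     ]
yaw now 42.8 pos [0.3838 0.2338 0.2518]  tilt [ 0.001  0.    -1.   ]-> delta_pos [-0.1792, -0.0621, 0.0519] turn 0.1821 (32.8 deg)
```

Run:
```python
from h import *
go(.435,.001,.12,3)
```

```text
yaw now 42.8 pos [0.3838 0.2338 0.2518]  tilt [ 0.001  0.    -1.   ]-> delta_pos [-0.2055, -0.1206, 0.1319] turn 0.2209 (39.8 deg)
```

```bash
python3 -m handwheel '[{"jaw":0,"delta_pos":[-0.2055,-0.1206,0],"turn":0.221},{"jaw":0,"delta_pos":[-0.2055,-0.1206,0],"turn":0.221},{"jaw":0,"delta_pos":[-0.2055,-0.1206,0.0],"turn":0.221},{"jaw":0,"delta_pos":[-0.2055,-0.1206,0.13],"turn":0.221},{"jaw":0,"delta_pos":[-0.2055,-0.1206,0.13],"turn":0.221},{"jaw":0,"delta_pos":[-0.2055,-0.1206,0.13],"turn":0.221},{"jaw":0,"delta_pos":[-0.2055,-0.1206,0.13],"turn":0.221},{"jaw":0,"delta_pos":[-0.2055,-0.1206,0.13],"turn":0.221},{"jaw":0,"delta_pos":[-0.2055,-0.1206,0.13],"turn":0.221},{"jaw":0,"delta_pos":[-0.2055,-0.1206,0.13],"turn":0.221}]'
python3 - <<'E'
from h import *
w=calibration('wrist')
for n in("wrist","scene"):
    cv2.imwrite(f"pics/{n}2.png",camera(n)[:,:,::-1])
go(.435,.001,.055,3)
E
```

```text
clock: 1.92
position: [0.4339, 0.0081, 0.1216]
ee_rot: [0.685, 0.729, -0.0, -0.0]
ft_force: [1.0, 0.1, -0.1]
grip_width: 0.004
yaw now 3.6 pos [0.4345 0.0089 0.1223]  tilt [ 0.002  0.001 -1.   ]-> delta_pos [-0.008, -0.0001, 0.0673] turn 0.0036 (0.6 deg)
```

View pics/wrist2.png

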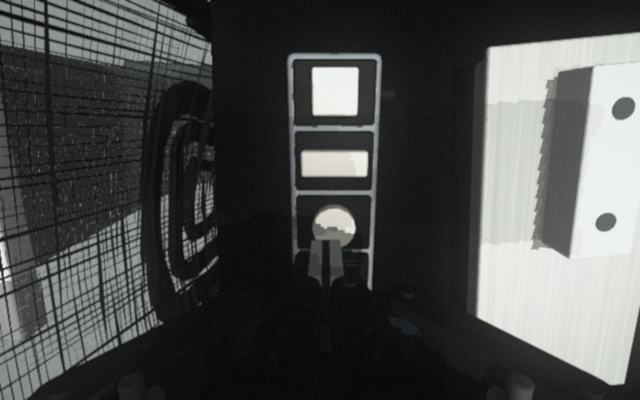

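View pics/scene2.png

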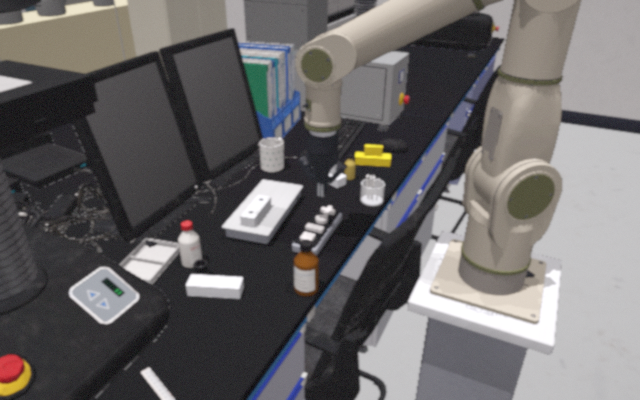

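Run:
```python
from h import *
p,_=tool();w=calibration('wrist')
for n,u,v in(('sq',335,91),('lo',335,163.5),('ro',334,227)): print(n,at(w,u,v,.046))
i=cv2.imread('pics/wrist2.png');crop(i,460,20,180,180,4.2,'pics/sc6.png');crop(i,460,200,180,200,3.8,'pics/sc7.png')
```

```text
sq [0.43451238 0.08946886 0.046     ]
lo [0.43785573 0.04253087 0.046     ]
ro [ 0.44041831 -0.00362314  0.046     ]
```

View pics/sc6.png

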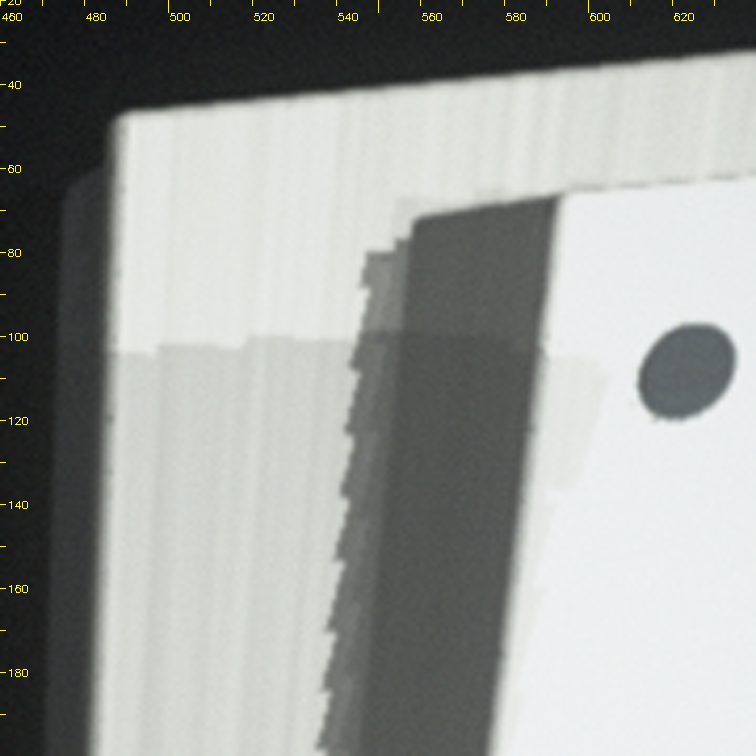

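View pics/sc7.png

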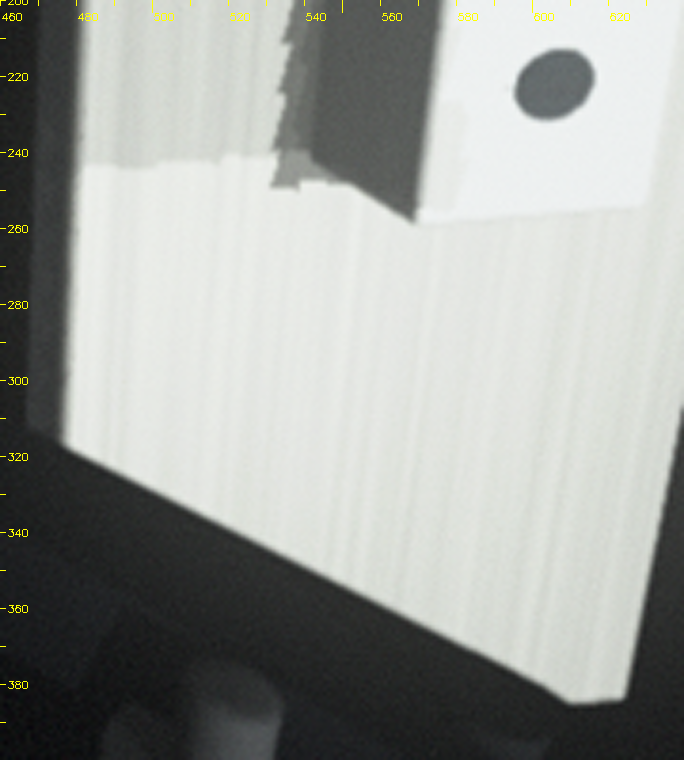

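Run:
```python
from h import *
w=calibration('wrist')
for q in[(592.5,66.5),(567.5,258),(627,254)]: print('fix',at(w,*q,.07))
for q in[(487,48),(477,317)]: print('pan',at(w,*q,.04))
go(.437,-.001,.05,3)
```

```text
fix [0.5778323  0.11041076 0.07      ]
fix [ 0.59519922 -0.00685805  0.07      ]
fix [ 0.63371361 -0.00155508  0.07      ]
pan [0.53002184 0.12200178 0.04      ]
pan [ 0.56155469 -0.07583964  0.04      ]
yaw now 3.6 pos [0.4345 0.0089 0.1223]  tilt [ 0.002  0.001 -1.   ]-> delta_pos [-0.0101, 0.0018, 0.0723] turn 0.0036 (0.6 deg)
```

```bash
python3 -m handwheel '[{"jaw":0,"delta_pos":[-0.010,0.002,0.03],"turn":0},{"jaw":0,"delta_pos":[-0.010,0.002,0.06],"turn":0},{"jaw":0,"delta_pos":[-0.010,0.002,0.07],"turn":0},{"jaw":0,"delta_pos":[-0.010,0.002,0.076],"turn":0},{"jaw":0,"delta_pos":[-0.010,0.002,0.083],"turn":0},{"jaw":0,"delta_pos":[-0.010,0.002,0.083],"turn":0},{"jaw":0,"delta_pos":[-0.010,0.002,0.083],"turn":0}]'
python3 - <<'E'
from h import *
p,R=tool();w=calibration('wrist')
cv2.imwrite(f"pics/wrist3.png",camera('wrist')[:,:,::-1])
o=get_obs();print(o['position'],o['ft_force'],o['clock'])
E
```

```text
clock: 2.6
position: [0.4368, -0.0014, 0.0399]
ee_rot: [0.685, 0.729, 0.001, -0.001]
ft_force: [-8.9, 0.9, 16.7]
grip_width: -0.002
[ 0.43672521 -0.00146802  0.03993622] [-8.75891186  0.33615576 16.53538092] 2.65
```

View pics/wrist3.png

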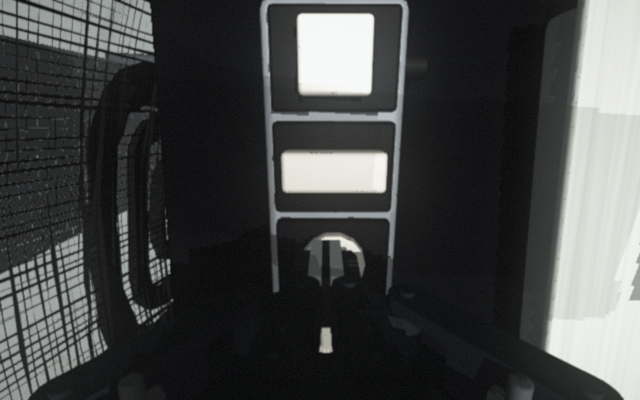

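```bash
python3 -m handwheel '[{"jaw":0,"delta_pos":[0,0,-0.03],"turn":0},{"jaw":0,"delta_pos":[0.02,0.001,-0.04],"turn":0},{"jaw":0,"delta_pos":[0.05,0.002,-0.04],"turn":0},{"jaw":0,"delta_pos":[0.0925,0.003,-0.04],"turn":0},{"jaw":0,"delta_pos":[0.0925,0.003,-0.035],"turn":0},{"jaw":0,"delta_pos":[0.0925,0.003,-0.02],"turn":0},{"jaw":0,"delta_pos":[0.0925,0.003,-0.006],"turn":0},{"jaw":0,"delta_pos":[0.0925,0.003,0],"turn":0},{"jaw":0,"delta_pos":[0.0925,0.003,0],"turn":0},{"jaw":0,"delta_pos":[0.0925,0.003,0],"turn":0}]'
python3 - <<'E'
from h import *
cv2.imwrite(f"pics/wrist4.png",camera('wrist')[:,:,::-1])
o=get_obs();print(o['position'],o['ft_force'],o['clock'])
E
```

```text
clock: 3.48
position: [0.4344, 0.0915, 0.04]
ee_rot: [0.685, 0.729, 0.001, -0.0]
ft_force: [-5.8, 2.7, 14.3]
grip_width: -0.001
[0.43442615 0.09150908 0.03999476] [-5.09215212  2.19176967 12.42097571] 3.5333
```

View pics/wrist4.png

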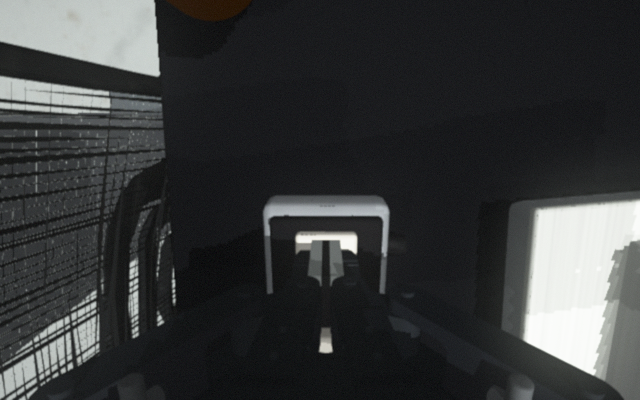

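Run:
```python
from h import *
go(.547,.323,.19,-69)
```

```text
yaw now 3.6 pos [0.4344 0.0915 0.04  ]  tilt [ 0.001  0.002 -1.   ]-> delta_pos [0.2243, 0.127, -0.1494] turn 0.4033 (72.6 deg)
```

```bash
python3 -m handwheel '[{"jaw":0,"delta_pos":[0,0,-0.04],"turn":0.04},{"jaw":30,"delta_pos":[0,0,-0.08],"turn":0.08},{"jaw":60,"delta_pos":[0.2243,0.127,-0.15],"turn":0.4033},{"jaw":60,"delta_pos":[0.2243,0.127,-0.15],"turn":0.4033},{"jaw":60,"delta_pos":[0.2243,0.127,-0.15],"turn":0.4033},{"jaw":60,"delta_pos":[0.2243,0.127,-0.15],"turn":0.4033},{"jaw":60,"delta_pos":[0.2243,0.127,-0.15],"turn":0.4033},{"jaw":60,"delta_pos":[0.2243,0.127,-0.15],"turn":0.4033},{"jaw":60,"delta_pos":[0.2243,0.127,-0.15],"turn":0.4033},{"jaw":60,"delta_pos":[0.2243,0.127,-0.15],"turn":0.4033}]'
python3 -m handwheel '[{"jaw":60,"delta_pos":[0,0,0],"turn":0.01},{"jaw":60,"delta_pos":[0,0,0],"turn":0.01},{"jaw":60,"delta_pos":[0,0,0],"turn":0.01}]'
python3 - <<'E'
from h import *
go(.547,.323,.19,-69)
w=calibration('wrist')
i=camera('wrist')[:,:,::-1].copy()
print(get_obs()['position'],get_obs()['ft_force'])
cv2.imwrite(f"pics/wrist5.png",i)
P=lambda a,b,z:[.5464+a*.932-b*.362,.324+a*.362+b*.932,z]
for q in proj(w,[P(.06,.02,.03),P(.06,-.02,.03),P(-.06,-.02,.03),P(-.06,.02,.03)]):print(q)
E
```

```text
clock: 4.37
position: [0.5471, 0.3274, 0.1898]
ee_rot: [0.982, 0.19, 0.001, -0.001]
ft_force: [0.1, -0.3, 0.2]
grip_width: 0.705
clock: 4.62
position: [0.5466, 0.322, 0.189]
ee_rot: [0.984, 0.176, 0.0, -0.0]
ft_force: [0.1, -0.5, -0.1]
grip_width: 0.706
yaw now -69.8 pos [0.5466 0.322  0.189 ]  tilt [ 0.  0. -1.]-> delta_pos [0.0007, -0.0008, -0.001] turn -0.0043 (-0.8 deg)
[0.54659915 0.32184543 0.18889918] [-0.04601856 -0.45162451  0.01788161]
[300.82589297 117.8948099 ]
[344.92974151 117.07460616]
[345.11480299 239.98256702]
[305.44415724 240.61867094]
```

View pics/wrist5.png

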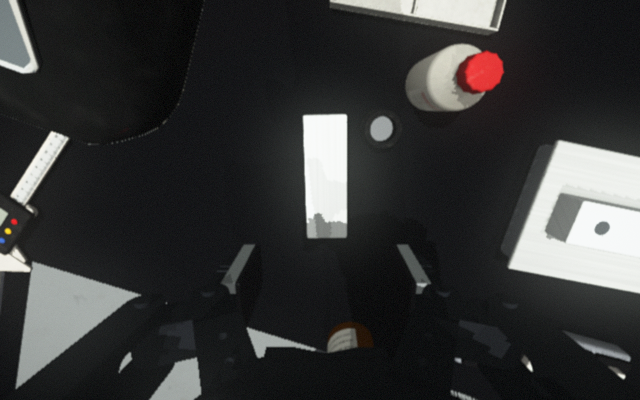

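Run:
```python
from h import *
crop(cv2.imread('pics/wrist5.png'),290,100,130,150,4,'pics/sc8.png')
```

```text
(no output)
```

View pics/sc8.png

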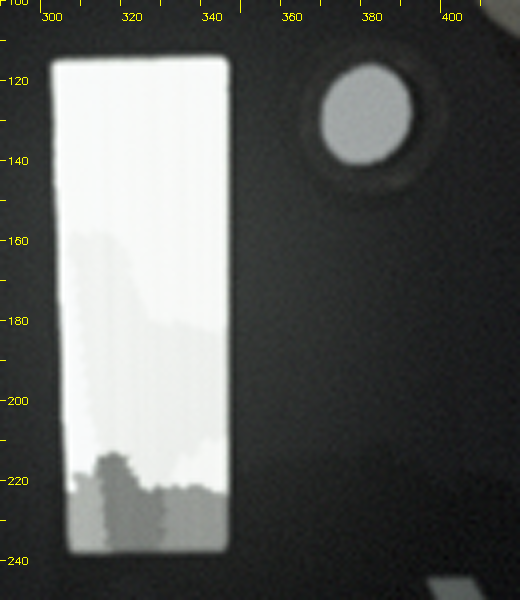

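Run:
```python
from h import *
w=calibration('wrist')
P=np.array([at(w,*q,.03) for q in[(303,115.3),(347,114.5),(347,237.7),(307,237.7)]])
print(P.round(4)[:,:2].tolist(),P.mean(0),[np.linalg.norm(P[i]-P[(i+1)%4]) for i in range(4)])
d=P[0]+P[1]-P[2]-P[3];a=np.degrees(np.arctan2(d[1],d[0]));print('ang',a)
l=at(w,384,126,.038);print('loupe',l)
c=P.mean(0);u=d/np.linalg.norm(d);n=np.array([u[1],-u[0],0]);print('loupe along/perp',(l-c)@u,(l-c)@n)
g=c-u*.008
go(g[0],g[1],.06,a-90); go(g[0],g[1],.0,a-90)
# finger tip positions in picture -> tip geometry at jaw 60
```

```text
[[0.5979, 0.3631], [0.6123, 0.326], [0.5007, 0.2826], [0.4868, 0.3204]] [0.5493923  0.32303369 0.03      ] [np.float64(0.0398015872349651), np.float64(0.1197318622525483), np.float64(0.04021272034554245), np.float64(0.11905766317878907)]
ang 21.13459854925302
loupe [0.61435666 0.29210381 0.038     ]
loupe along/perp 0.049442517069967475 0.0522729780872693
yaw now -69.8 pos [0.5466 0.3218 0.1889]  tilt [ 0.     0.001 -1.   ]-> delta_pos [-0.005, 0.0, 0.1289] turn -0.0051 (-0.9 deg)
yaw now -69.8 pos [0.5466 0.3218 0.1889]  tilt [ 0.     0.001 -1.   ]-> delta_pos [-0.0051, 0.0001, 0.1889] turn -0.0051 (-0.9 deg)
```

```bash
python3 -m handwheel '[{"jaw":54,"delta_pos":[0.002,0,0.04],"turn":-0.005},{"jaw":54,"delta_pos":[0.002,0,0.08],"turn":-0.005},{"jaw":54,"delta_pos":[0.002,0,0.12],"turn":-0.005},{"jaw":54,"delta_pos":[0.002,0,0.16],"turn":-0.005},{"jaw":54,"delta_pos":[0.002,0,0.175],"turn":-0.005},{"jaw":54,"delta_pos":[0.002,0,0.184],"turn":-0.005},{"jaw":54,"delta_pos":[0.002,0,0.184],"turn":-0.005}]'
python3 -m handwheel '[{"jaw":30,"delta_pos":[0,0,0],"turn":0},{"jaw":30,"delta_pos":[0,0,0],"turn":0},{"jaw":30,"delta_pos":[0,0,0],"turn":0},{"jaw":30,"delta_pos":[0,0,0],"turn":0},{"jaw":30,"delta_pos":[0,0,0],"turn":0}]' 50
python3 - <<'E'
from h import *
go(.547,.323,.19,-69)
cv2.imwrite(f"pics/wrist6.png",camera('wrist')[:,:,::-1])
E
```

```text
clock: 5.25
position: [0.5477, 0.3219, 0.0029]
ee_rot: [0.983, 0.183, -0.001, 0.0]
ft_force: [0.0, -0.1, 0.8]
grip_width: 0.634
clock: 5.67
position: [0.5495, 0.3231, 0.0061]
ee_rot: [0.983, 0.182, 0.001, -0.001]
ft_force: [-1.2, -1.0, 6.8]
grip_width: 0.455
yaw now -69.0 pos [0.5495 0.3231 0.0061]  tilt [ 0.002  0.002 -1.   ]-> delta_pos [-0.0019, -0.0009, -0.1839] turn 0.0001 (0.0 deg)
```

View pics/wrist6.png

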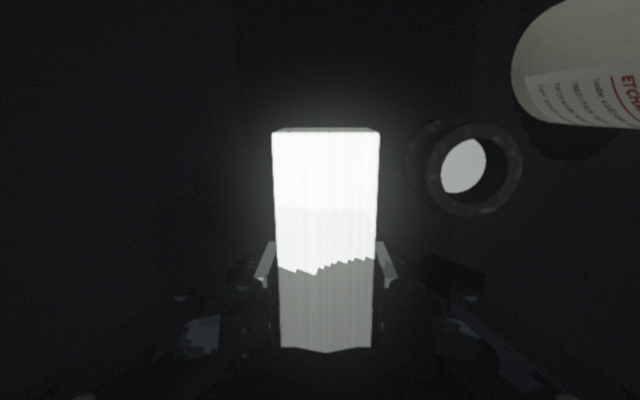

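Run:
```python
from h import *
crop(cv2.imread('pics/wrist6.png'),255,110,145,40,5.5,'pics/sc9.png')
p,R=tool();w=calibration('wrist')
for q in[(273,132),(379,131),(326,132)]: print(R.T@(at(w,*q,.03)-p))
v=np.array([-.15,.9887]);c=np.array([.612,-.0025])-v*.095
print(c);go(c[0],c[1],.12,8.7)
```

```text
[ 0.06002897 -0.01940663 -0.02369609]
[ 0.06036879  0.01897216 -0.02373258]
[ 0.06002151 -0.00020144 -0.02371482]
[ 0.62625   -0.0964265]
yaw now -69.0 pos [0.5495 0.3231 0.0061]  tilt [ 0.002  0.002 -1.   ]-> delta_pos [-0.0785, 0.419, -0.1145] turn -0.4315 (-77.7 deg)
```

View pics/sc9.png

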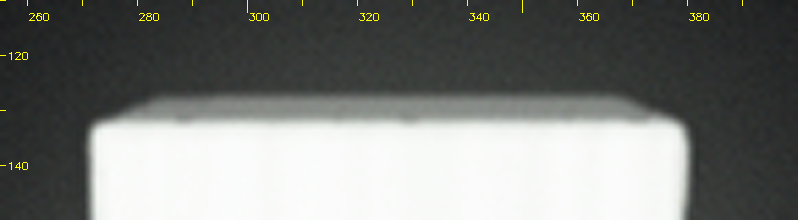

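```bash
python3 -m handwheel '[{"jaw":30,"delta_pos":[0,0,-0.03],"turn":0},{"jaw":30,"delta_pos":[0,0,-0.07],"turn":0},{"jaw":30,"delta_pos":[0,0,-0.11],"turn":0},{"jaw":30,"delta_pos":[-0.0785,0.419,-0.14],"turn":-0.4315},{"jaw":30,"delta_pos":[-0.0785,0.419,-0.14],"turn":-0.4315},{"jaw":30,"delta_pos":[-0.0785,0.419,-0.14],"turn":-0.4315},{"jaw":30,"delta_pos":[-0.0785,0.419,-0.14],"turn":-0.4315},{"jaw":30,"delta_pos":[-0.0785,0.419,-0.14],"turn":-0.4315},{"jaw":30,"delta_pos":[-0.0785,0.419,-0.14],"turn":-0.4315},{"jaw":30,"delta_pos":[-0.0785,0.419,-0.14],"turn":-0.4315}]'
python3 - <<'E'
from h import *
go(.62625,-.0964,.125,8.7)
E
```

```text
clock: 6.55
position: [0.6, 0.0404, 0.1349]
ee_rot: [0.817, 0.577, 0.0, -0.0]
ft_force: [-0.0, -0.8, -3.1]
grip_width: 0.455
yaw now -19.6 pos [0.6    0.0404 0.1349]  tilt [ 0.  0. -1.]-> delta_pos [-0.1201, 0.0706, 0.0098] turn -0.1571 (-28.3 deg)
```

```bash
python3 -m handwheel '[{"jaw":30,"delta_pos":[-0.11,0.07,0.01],"turn":-0.157},{"jaw":30,"delta_pos":[-0.11,0.07,0.01],"turn":-0.157},{"jaw":30,"delta_pos":[-0.11,0.07,0.01],"turn":-0.157},{"jaw":30,"delta_pos":[-0.11,0.07,0.01],"turn":-0.157},{"jaw":30,"delta_pos":[-0.11,0.07,0.01],"turn":-0.157},{"jaw":30,"delta_pos":[-0.11,0.07,0.01],"turn":-0.157},{"jaw":30,"delta_pos":[-0.11,0.07,0.01],"turn":-0.157}]'
python3 - <<'E'
from h import *
go(.62625,-.0964,.125,8.7)
cv2.imwrite(f"pics/wrist7.png",camera('wrist')[:,:,::-1])
E
```

```text
clock: 7.13
position: [0.6283, -0.0838, 0.1243]
ee_rot: [0.654, 0.756, 0.0, -0.0]
ft_force: [0.2, 1.3, -2.9]
grip_width: 0.457
yaw now 8.3 pos [ 0.6283 -0.0838  0.1243]  tilt [-0.     0.001 -1.   ]-> delta_pos [-0.0122, -0.0039, -0.0007] turn -0.0024 (-0.4 deg)
```

View pics/wrist7.png

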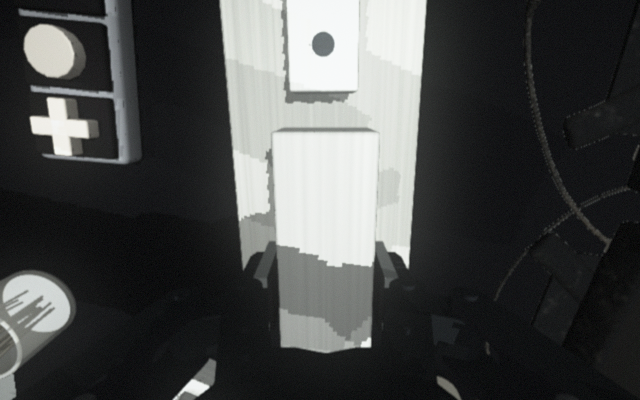

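Run:
```python
from h import *
crop(cv2.imread('pics/wrist7.png'),210,0,230,140,3.4,'pics/sc10.png')
```

```text
(no output)
```

View pics/sc10.png

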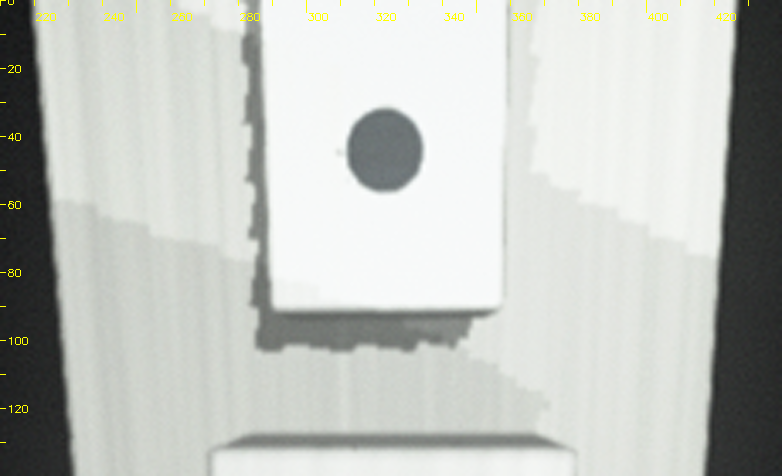

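Run:
```python
from h import *
p,R=tool();w=calibration('wrist')
T=lambda u,v,z:R.T@(at(w,u,v,z)-p)
a,b,c,d=T(290,90.6,.07),T(357.6,90,.07),T(285.9,0,.07),T(359.7,0,.07)
print('fixed end',a,b,'width',np.linalg.norm(a-b),'mid',(a+b)/2)
m=(c+d)/2-(a+b)/2;print('angle of axis vs tool x (deg, toward +tool y)',np.degrees(np.arctan2(m[1],m[0])),[np.degrees(np.arctan2(q[1],q[0])) for q in(c-a,d-b)],'end edge',np.degrees(np.arctan2((b-a)[1],(b-a)[0]))-90)
e,f,g,h=T(219.4,0,.04),T(232,140,.04),T(426.5,0,.04),T(417.6,140,.04)
print('pan',[np.degrees(np.arctan2(q[1],q[0])) for q in(e-f,g-h)],'width',g-e,h-f,'mid',(e+g+f+h)/4)
z=p[2]+.0237
print('held',T(272.6,132.4,z),T(379.4,132.4,z))
print(p,get_obs()['clock'])
```

```text
fixed end [ 0.07957482 -0.02166408  0.05442784] [0.07988157 0.01752278 0.05443336] width 0.039188064514973635 mid [ 0.0797282  -0.00207065  0.0544306 ]
angle of axis vs tool x (deg, toward +tool y) -0.5539910205346483 [np.float64(-0.9990220075850589), np.float64(-0.10569596816575529)] end edge -0.44849212731764965
pan [np.float64(-0.6992158251174231), np.float64(-0.7119827872682328)] width [-7.95660593e-05  1.29028939e-01  1.71058757e-05] [-7.32849805e-05  1.29048049e-01  1.71145479e-05] mid [ 0.09160018 -0.00211228  0.08444219]
held [ 0.06114602 -0.02027457 -0.02364306] [ 0.06112392  0.01844572 -0.02363793]
[ 0.62840342 -0.08323826  0.12435307] 7.1833
```

```bash
python3 -m handwheel '[{"jaw":30,"delta_pos":[0,-0.001,0.03],"turn":-0.0036},{"jaw":30,"delta_pos":[0,-0.001,0.055],"turn":-0.0036},{"jaw":30,"delta_pos":[0,-0.001,0.066],"turn":-0.0036},{"jaw":30,"delta_pos":[0,-0.001,0.066],"turn":-0.0036},{"jaw":30,"delta_pos":[0,-0.001,0.066],"turn":-0.0036},{"jaw":30,"delta_pos":[0,-0.001,0.066],"turn":-0.0036}]'
python3 - <<'E'
from h import *
p,R=tool();print(p)
cv2.imwrite(f"pics/wrist8.png",camera('wrist')[:,:,::-1])
crop(cv2.imread('pics/wrist8.png'),210,0,230,145,3.4,'pics/sc11.png')
E
```

```text
clock: 7.68
position: [0.6285, -0.0847, 0.0599]
ee_rot: [0.649, 0.76, 0.001, 0.001]
ft_force: [0.6, 1.0, -2.7]
grip_width: 0.454
[ 0.62850767 -0.08472207  0.05994851]
```

View pics/sc11.png

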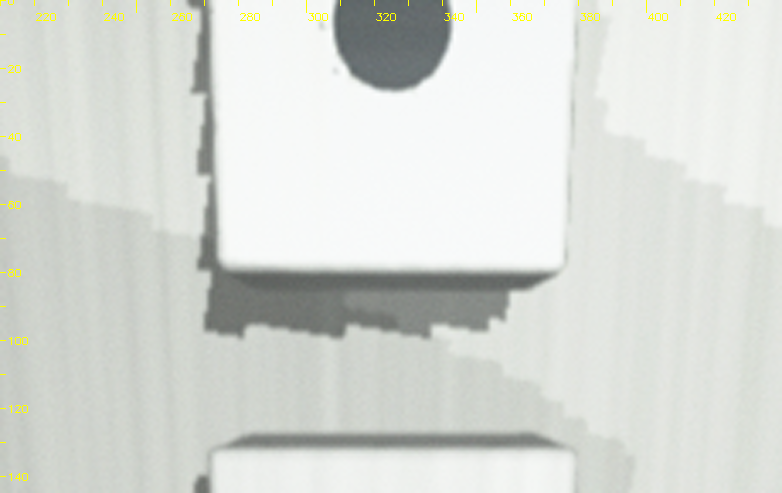

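Run:
```python
from h import *
p,R=tool();w=calibration('wrist')
T=lambda u,v,z:R.T@(at(w,u,v,z)-p)
a,b,c,d=T(274.4,78.8,.07),T(376.5,78.8,.07),T(271.8,0,.07),T(379.1,0,.07)
print('fixed end',a,b,'width',np.linalg.norm(a-b),'mid',(a+b)/2)
print('ang',[np.degrees(np.arctan2(q[1],q[0])) for q in(c-a,d-b)],np.degrees(np.arctan2((b-a)[1],(b-a)[0]))-90)
z=p[2]+.0237
print('held',T(272.6,132.4,z),T(379.4,132.4,z),R[:,2])
```

```text
fixed end [ 0.08057472 -0.02087067 -0.00997888] [ 0.08056052  0.01865442 -0.00987437] width 0.039525230627688764 mid [ 0.08056762 -0.00110812 -0.00992663]
ang [np.float64(0.483813190219709), np.float64(-0.42593325299524576)] 0.020578415079981482
held [ 0.06117221 -0.02026531 -0.0237788 ] [ 0.06114415  0.0184306  -0.02367648] [ 2.67571945e-03  7.34959306e-06 -9.99996420e-01]
```

```bash
python3 -m handwheel '[{"jaw":30,"delta_pos":[0.008,0,0.004],"turn":0},{"jaw":30,"delta_pos":[0.0164,0,0.008],"turn":0},{"jaw":30,"delta_pos":[0.0164,0,0.011],"turn":0},{"jaw":30,"delta_pos":[0.0164,0,0.0135],"turn":0},{"jaw":30,"delta_pos":[0.0164,0,0.0145],"turn":0},{"jaw":30,"delta_pos":[0.0164,0,0.0145],"turn":0}]'
python3 - <<'E'
from h import *
print(get_obs()['ft_force'])
cv2.imwrite(f"pics/wrist9.png",camera('wrist')[:,:,::-1])
crop(cv2.imread('pics/wrist9.png'),210,50,230,145,3.4,'pics/sc12.png')
E
```

```text
clock: 8.23
position: [0.625, -0.0672, 0.046]
ee_rot: [0.649, 0.761, 0.001, -0.001]
ft_force: [-11.7, 4.5, 22.0]
grip_width: 0.462
[-11.70891831   4.53853647  22.0055609 ]
```

View pics/sc12.png

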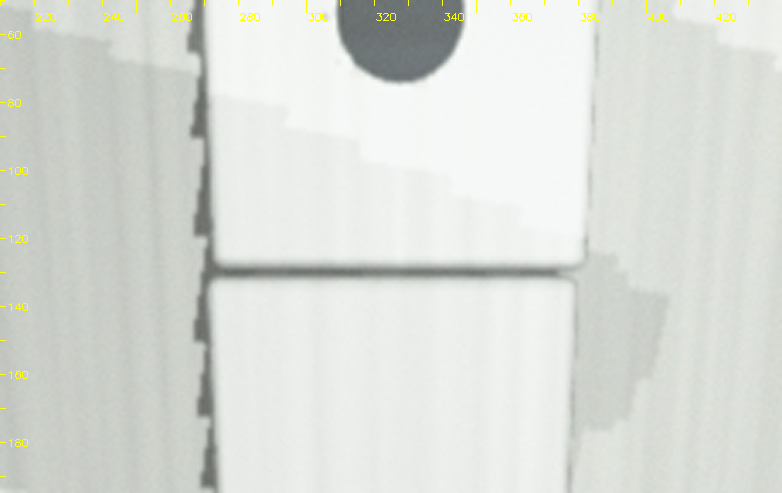

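```bash
python3 -m handwheel '[{"jaw":30,"delta_pos":[0,0.0008,-0.0012],"turn":0},{"jaw":54,"delta_pos":[0,0.0008,-0.0012],"turn":0},{"jaw":54,"delta_pos":[0,0.0008,-0.0012],"turn":0},{"jaw":54,"delta_pos":[0,0.0008,-0.0012],"turn":0},{"jaw":54,"delta_pos":[0,0.0008,-0.03],"turn":0},{"jaw":54,"delta_pos":[0,0.0008,-0.07],"turn":0},{"jaw":54,"delta_pos":[0,0.0008,-0.1],"turn":0},{"jaw":54,"delta_pos":[0,0.0008,-0.1],"turn":0},{"jaw":54,"delta_pos":[0,0.0008,-0.1],"turn":0}]'
python3 - <<'E'
from h import *
print(get_obs()['ft_force'],get_obs()['position'])
cv2.imwrite(f"pics/wrist10.png",camera('wrist')[:,:,::-1])
E
```

```text
clock: 9.03
position: [0.6268, -0.0688, 0.1457]
ee_rot: [0.65, 0.76, 0.001, 0.001]
ft_force: [-0.4, 0.8, -0.8]
grip_width: 0.633
[-0.36906162  0.8107262  -0.78512352] [ 0.62682275 -0.06881702  0.145696  ]
```

View pics/wrist10.png

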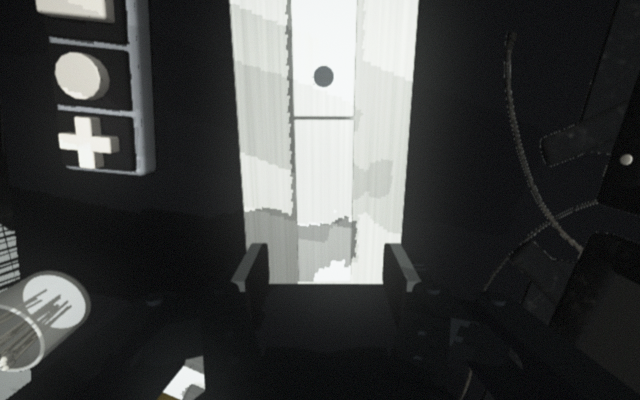

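Run:
```python
from h import *
p,R=tool();w=calibration('wrist')
print('joint',at(w,323.3,118,.07),R.T@(at(w,323.3,118,.07)-p))
for q in[(292,116.5),(355,116.5),(296,119.5),(353,119.5),(299,283),(352,283)]: print(R.T@(at(w,*q,.07)-p))
go(.545,-.293,.2,68.3)
```

```text
joint [ 0.61337986 -0.00609306  0.07      ] [ 0.0636672  -0.00252702  0.0738903 ]
[ 0.06462512 -0.02288239  0.07387538]
[0.06460075 0.01809486 0.07390571]
[ 0.06272974 -0.02032885  0.07387698]
[0.06270747 0.01683681 0.07390449]
[-0.0566924  -0.02109533  0.07385794]
[-0.0567272   0.01879093  0.07388746]
yaw now 9.0 pos [ 0.6258 -0.0686  0.1439]  tilt [ 0.001  0.    -1.   ]-> delta_pos [-0.209, -0.1148, -0.0562] turn -0.3295 (-59.3 deg)
```

```bash
python3 -m handwheel '[{"jaw":40,"delta_pos":[-0.209,-0.115,-0.056],"turn":-0.3295},{"jaw":40,"delta_pos":[-0.209,-0.115,-0.056],"turn":-0.3295},{"jaw":40,"delta_pos":[-0.209,-0.115,-0.056],"turn":-0.3295},{"jaw":40,"delta_pos":[-0.209,-0.115,-0.056],"turn":-0.3295},{"jaw":40,"delta_pos":[-0.209,-0.115,-0.056],"turn":-0.3295},{"jaw":40,"delta_pos":[-0.209,-0.115,-0.056],"turn":-0.3295},{"jaw":40,"delta_pos":[-0.209,-0.115,-0.056],"turn":-0.3295},{"jaw":40,"delta_pos":[-0.209,-0.115,-0.056],"turn":-0.3295},{"jaw":40,"delta_pos":[-0.209,-0.115,-0.056],"turn":-0.3295},{"jaw":40,"delta_pos":[-0.209,-0.115,-0.056],"turn":-0.3295}]'
python3 -m handwheel '[{"jaw":40,"delta_pos":[0,0,0],"turn":0},{"jaw":40,"delta_pos":[0,0,0],"turn":0},{"jaw":40,"delta_pos":[0,0,0],"turn":0}]'
python3 - <<'E'
from h import *
go(.545,-.293,.2,68.3)
cv2.imwrite(f"pics/wrist11.png",camera('wrist')[:,:,::-1])
crop(cv2.imread('pics/wrist11.png'),260,80,140,180,4,'pics/sc13.png')
E
```

```text
clock: 9.92
position: [0.544, -0.293, 0.1979]
ee_rot: [0.187, 0.982, 0.0, -0.001]
ft_force: [-0.3, 0.7, 0.0]
grip_width: 0.472
clock: 10.17
position: [0.5446, -0.2928, 0.1992]
ee_rot: [0.189, 0.982, 0.0, -0.0]
ft_force: [-0.0, 0.4, 0.3]
grip_width: 0.466
yaw now 68.2 pos [ 0.5446 -0.2928  0.1992]  tilt [-0.001  0.    -1.   ]-> delta_pos [-0.0004, -0.0, -0.0008] turn -0.0004 (-0.1 deg)
```

View pics/wrist11.png

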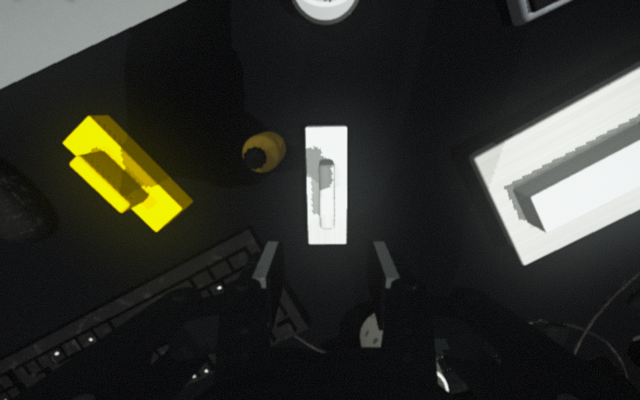

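View pics/sc13.png

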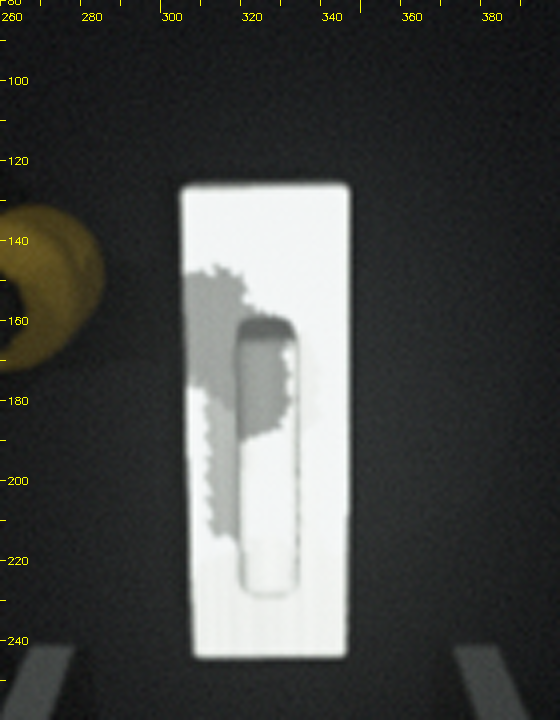

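Run:
```python
from h import *
p,R=tool();w=calibration('wrist')
T=lambda u,v,z:R.T@(at(w,u,v,z)-p)
P=np.array([T(305.5,126.7,.03),T(347.5,126.7,.03),T(346.5,244,.03),T(308.7,244,.03)])
print(P.round(4).tolist(),P.mean(0),[np.linalg.norm(P[i]-P[(i+1)%4]) for i in range(4)])
d=P[0]+P[1]-P[2]-P[3];print(np.degrees(np.arctan2(d[1],d[0])))
Q=np.array([T(320,228.7,.066),T(334.5,228.2,.066),T(320.2,165,.066),T(334.2,164.5,.066)]);print(Q.round(4).tolist(),Q.mean(0))
print('bottle cap',T(257,160,.083),'base guess',T(270,148,.04))
```

```text
[[0.054, -0.019, 0.1694], [0.0539, 0.0207, 0.1694], [-0.0658, 0.0218, 0.1693], [-0.0658, -0.0177, 0.1693]] [-0.00593105  0.0014637   0.16934723] [np.float64(0.03968604357033274), np.float64(0.11978373035121723), np.float64(0.03953071920585345), np.float64(0.11976692101070094)]
-0.57077254330746
[[-0.035, -0.0052, 0.1333], [-0.0346, 0.008, 0.1333], [0.0236, -0.0047, 0.1334], [0.024, 0.0074, 0.1334]] [-0.00551545  0.00136554  0.1333475 ]
bottle cap [ 0.03053621 -0.05541577  0.1163732 ] base guess [ 0.03515301 -0.05176136  0.15937622]
```

```bash
python3 -m handwheel '[{"jaw":40,"delta_pos":[-0.0057,0.0014,0.04],"turn":-0.0032},{"jaw":40,"delta_pos":[-0.0057,0.0014,0.08],"turn":-0.0032},{"jaw":40,"delta_pos":[-0.0057,0.0014,0.12],"turn":-0.0032},{"jaw":40,"delta_pos":[-0.0057,0.0014,0.15],"turn":-0.0032},{"jaw":40,"delta_pos":[-0.0057,0.0014,0.163],"turn":-0.0032},{"jaw":40,"delta_pos":[-0.0057,0.0014,0.163],"turn":-0.0032},{"jaw":40,"delta_pos":[-0.0057,0.0014,0.163],"turn":-0.0032}]'
python3 -m handwheel '[{"jaw":5,"delta_pos":[0,0,0],"turn":0},{"jaw":5,"delta_pos":[0,0,0],"turn":0},{"jaw":5,"delta_pos":[0,0,0],"turn":0},{"jaw":5,"delta_pos":[0,0,0],"turn":0},{"jaw":5,"delta_pos":[0,0,0],"turn":0},{"jaw":5,"delta_pos":[0,0,0],"turn":0}]' 70
python3 - <<'E'
from h import *
cv2.imwrite(f"pics/wrist12.png",camera('wrist')[:,:,::-1])
E
```

```text
clock: 10.8
position: [0.551, -0.2941, 0.0376]
ee_rot: [0.183, 0.983, -0.0, 0.0]
ft_force: [-0.1, -0.4, 0.8]
grip_width: 0.471
clock: 11.3
position: [0.5519, -0.2948, 0.0393]
ee_rot: [0.183, 0.983, -0.0, 0.002]
ft_force: [-1.2, -0.3, 6.5]
grip_width: 0.148
```

View pics/wrist12.png

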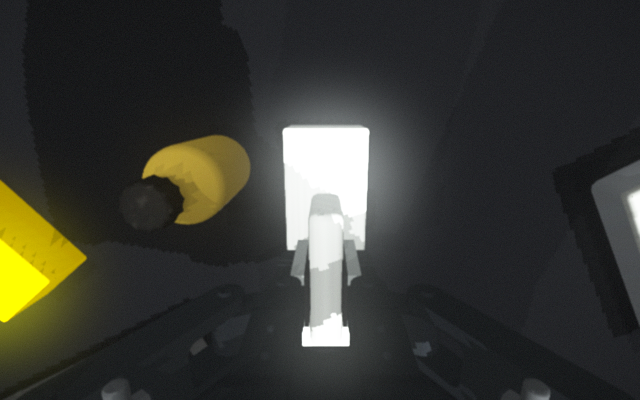

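Run:
```python
from h import *
p,R=tool();w=calibration('wrist')
for q in[(284,128),(369,127.5)]: print(R.T@(at(w,*q,.03)-p))
go(.629,-.0998,.16,9.0)
```

```text
[ 0.06175921 -0.01943651  0.00905124]
[0.06195822 0.01968071 0.00905225]
yaw now 68.9 pos [ 0.5519 -0.2947  0.0393]  tilt [ 0.004 -0.001 -1.   ]-> delta_pos [-0.0021, 0.2096, -0.1207] turn 0.3326 (59.9 deg)
```

```bash
python3 -m handwheel '[{"jaw":5,"delta_pos":[0,0,-0.03],"turn":0},{"jaw":5,"delta_pos":[0,0,-0.07],"turn":0},{"jaw":5,"delta_pos":[0,0,-0.11],"turn":0},{"jaw":5,"delta_pos":[-0.002,0.03,-0.125],"turn":0.04},{"jaw":5,"delta_pos":[-0.002,0.21,-0.125],"turn":0.333},{"jaw":5,"delta_pos":[-0.002,0.21,-0.125],"turn":0.333},{"jaw":5,"delta_pos":[-0.002,0.21,-0.125],"turn":0.333},{"jaw":5,"delta_pos":[-0.002,0.21,-0.125],"turn":0.333},{"jaw":5,"delta_pos":[-0.002,0.21,-0.125],"turn":0.333},{"jaw":5,"delta_pos":[-0.002,0.21,-0.125],"turn":0.333}]'
python3 - <<'E'
from h import *
go(.629,-.0998,.13,9.0)
E
```

```text
clock: 12.18
position: [0.6298, -0.0906, 0.1618]
ee_rot: [0.575, 0.818, 0.002, -0.001]
ft_force: [-0.1, 0.7, -5.8]
grip_width: 0.153
yaw now 19.8 pos [ 0.6298 -0.0906  0.1618]  tilt [ 0.001  0.004 -1.   ]-> delta_pos [-0.0085, -0.0039, 0.0317] turn 0.0599 (10.8 deg)
```

```bash
python3 -m handwheel '[{"jaw":5,"delta_pos":[-0.006,-0.004,0],"turn":0.05},{"jaw":5,"delta_pos":[-0.006,-0.004,0.01],"turn":0.05},{"jaw":5,"delta_pos":[-0.006,-0.004,0.03],"turn":0.05},{"jaw":5,"delta_pos":[-0.006,-0.004,0.03],"turn":0.05},{"jaw":5,"delta_pos":[-0.006,-0.004,0.03],"turn":0.05},{"jaw":5,"delta_pos":[-0.006,-0.004,0.03],"turn":0.05}]'
python3 - <<'E'
from h import *
go(.629,-.0998,.13,9.0)
cv2.imwrite(f"pics/wrist13.png",camera('wrist')[:,:,::-1])
crop(cv2.imread('pics/wrist13.png'),220,0,220,160,3.6,'pics/sc14.png')
E
```

```text
clock: 12.68
position: [0.6266, -0.1057, 0.1328]
ee_rot: [0.639, 0.77, 0.0, 0.0]
ft_force: [0.1, -0.1, -4.0]
grip_width: 0.149
yaw now 10.6 pos [ 0.6266 -0.1057  0.1328]  tilt [ 0.001  0.    -1.   ]-> delta_pos [0.0054, 0.0035, 0.0028] turn 0.0091 (1.6 deg)
```

View pics/sc14.png

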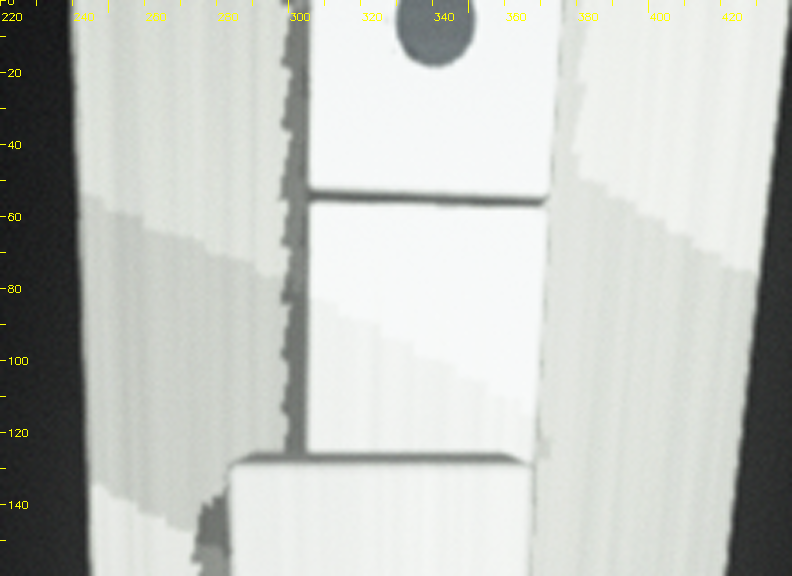

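```bash
cat > m.py <<'E'
from h import *
import sys
def meas(jl,jr,hl,hr,edge=None,zj=.07):
    p,R=tool();w=calibration('wrist')
    T=lambda u,v,z:R.T@(at(w,u,v,z)-p)
    a,b=T(*jl,zj),T(*jr,zj)
    print('joint mid',(a+b)/2,'w',np.linalg.norm(a-b),'ang by joint line',np.degrees(np.arctan2((b-a)[1],(b-a)[0]))-90)
    if edge:
        for e,f,z in edge:
            q=T(*e,z)-T(*f,z);print('edge ang',np.degrees(np.arctan2(q[1],q[0])))
    z=p[2]-.0093
    c,d=T(*hl,z),T(*hr,z);print('held mid',(c+d)/2,'w',np.linalg.norm(c-d),'tilt',np.degrees(np.arctan2((d-c)[1],(d-c)[0]))-90)
    print(p)
E
python3 - <<'E'
from m import *
X=lambda x,y:(x/3.6+220,y/3.6)
meas(X(308,195),X(547,199),X(232,464),X(530,464),[(X(72,0),X(90,576),.04),(X(788,0),X(726,576),.04),(X(309,0),X(307,450),.07)])
E
```

```text
joint mid [0.1000784  0.00676749 0.06307383] w 0.03907598157186101 ang by joint line 0.9065773826822721
edge ang 2.13043787461886
edge ang 1.5281743282536273
edge ang 1.2657226634955083
held mid [ 0.06052034 -0.00091281  0.00928915] w 0.03818940352364668 tilt 0.038009672521326365
[ 0.62681248 -0.10579638  0.13308005]
```

```bash
python3 -m handwheel '[{"jaw":5,"delta_pos":[0,0.005,0.006],"turn":0.009},{"jaw":5,"delta_pos":[0,0.005,0.013],"turn":0.009},{"jaw":5,"delta_pos":[0,0.005,0.013],"turn":0.009},{"jaw":5,"delta_pos":[0,0.005,0.013],"turn":0.009},{"jaw":5,"delta_pos":[0,0.005,0.013],"turn":0.009}]'
python3 - <<'E'
from h import *
cv2.imwrite(f"pics/wrist14.png",camera('wrist')[:,:,::-1])
crop(cv2.imread('pics/wrist14.png'),220,0,220,160,3.6,'pics/sc15.png')
E
```

```text
clock: 13.15
position: [0.6312, -0.1049, 0.1191]
ee_rot: [0.649, 0.761, 0.0, 0.0]
ft_force: [-0.1, 0.1, -4.6]
grip_width: 0.151
```

View pics/sc15.png

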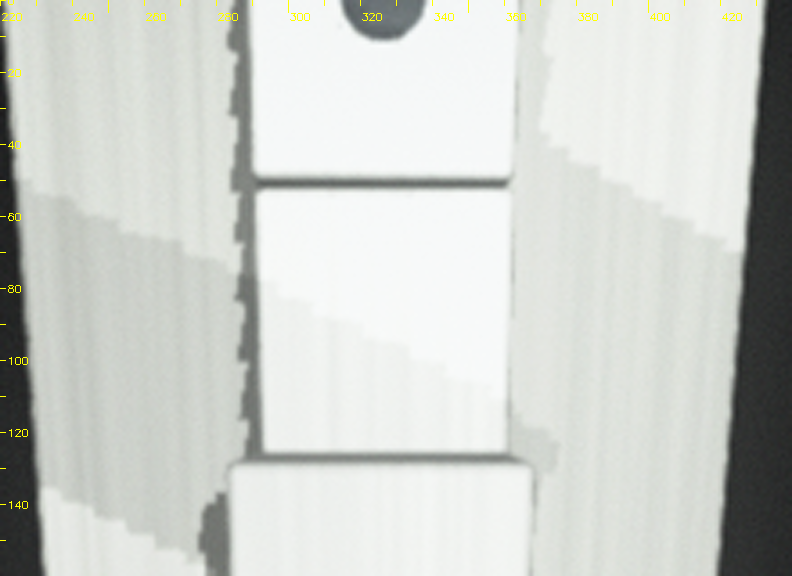

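Run:
```python
from m import *
X=lambda x,y:(x/3.6+220,y/3.6)
meas(X(254,183),X(511,183),X(230,464),X(532,464),[(X(6,0),X(46,576),.04),(X(766,0),X(718,576),.04),(X(251,0),X(264,450),.07),(X(518,0),X(507,450),.07)])
```

```text
joint mid [ 0.09994179 -0.00067702  0.04924082] w 0.0390609849484907 ang by joint line 0.026866210567519033
edge ang 0.5351184410153674
edge ang 0.24503389596821118
edge ang -0.12180520731130115
edge ang -0.24576859302433282
held mid [ 0.06048628 -0.00095081  0.00929798] w 0.038697408911502605 tilt 0.029378841967385938
[ 0.6312887  -0.10495453  0.1192437 ]
```

```bash
python3 -m handwheel '[{"jaw":5,"delta_pos":[0.04,0,0],"turn":0},{"jaw":5,"delta_pos":[0.075,0,0],"turn":0},{"jaw":5,"delta_pos":[0.099,0,0],"turn":0},{"jaw":5,"delta_pos":[0.099,0,0.003],"turn":0},{"jaw":5,"delta_pos":[0.099,0,0.005],"turn":0},{"jaw":5,"delta_pos":[0.099,0,0.005],"turn":0},{"jaw":5,"delta_pos":[0.099,0,0.005],"turn":0}]'
python3 - <<'E'
from h import *
for n in('wrist','scene','side'): cv2.imwrite(f"pics/{n}15.png",camera(n)[:,:,::-1])
s=cv2.imread('pics/side15.png');c=cv2.imread('pics/scene15.png')
crop(s,225,130,170,130,4.6,'pics/sc16.png');crop(c,215,140,130,120,5,'pics/sc17.png')
E
```

```text
clock: 13.78
position: [0.6158, -0.0086, 0.114]
ee_rot: [0.65, 0.76, -0.0, 0.0]
ft_force: [0.0, 0.1, -4.8]
grip_width: 0.149
```

View pics/wrist15.png

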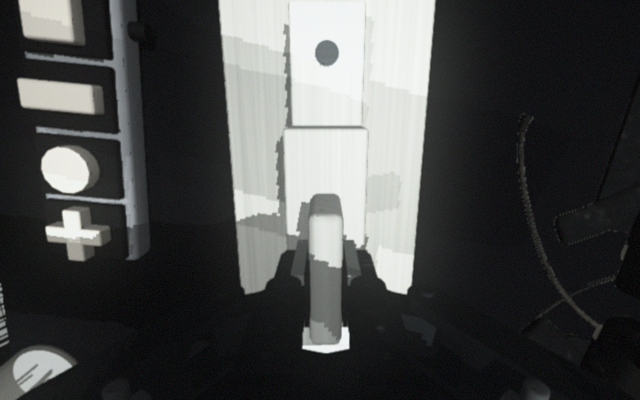

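View pics/sc16.png

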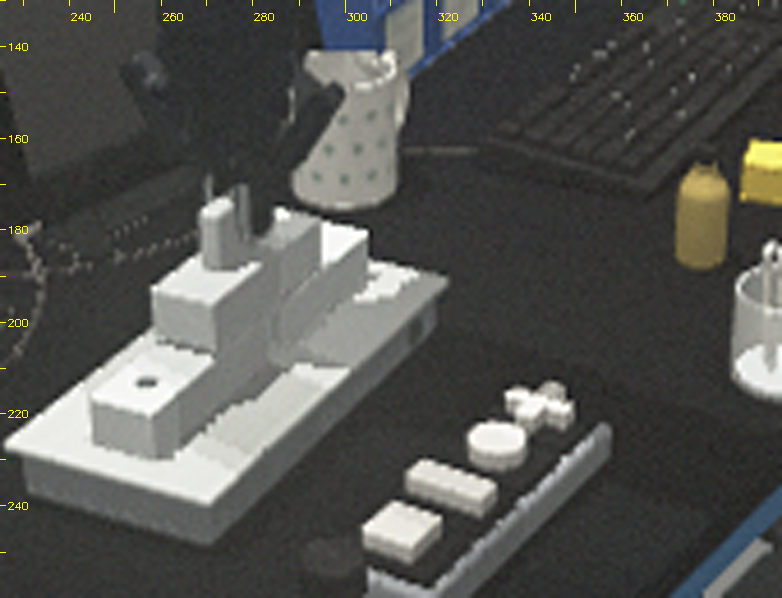

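View pics/sc17.png

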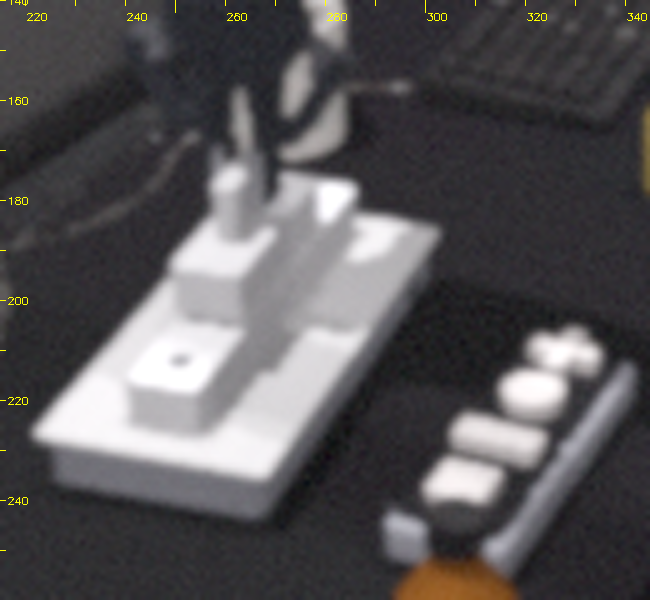

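Run:
```python
from h import *
p,R=tool();w=calibration('wrist');print(p)
T=lambda u,v,z:R.T@(at(w,u,v,z)-p)
z=p[2]-.0093
print('hole',T(327,53,.07),'held end',T(286,129.5,z),T(366.5,129.5,z))
crop(cv2.imread('pics/wrist15.png'),260,0,130,150,4,'pics/sc18.png')
```

```text
[ 0.61591839 -0.00824004  0.11401305]
hole [ 0.09804584 -0.00030015  0.0439829 ] held end [ 0.06022593 -0.01934467  0.0092752 ] [0.06020633 0.01780308 0.00928737]
```

View pics/sc18.png

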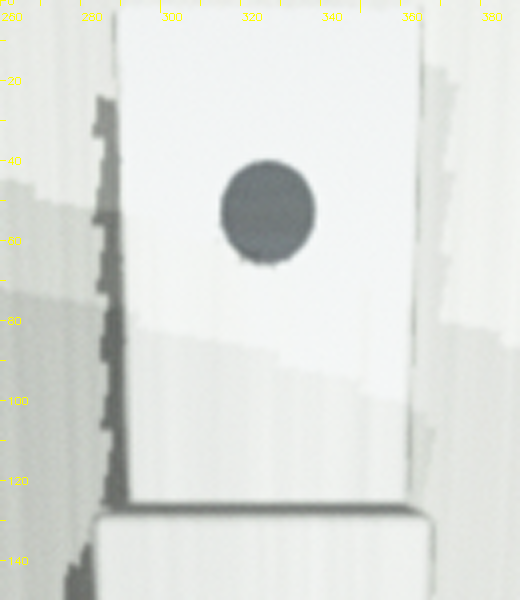

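Run:
```python
from h import *
p,R=tool();w=calibration('wrist')
# wrist pose relative to tool is constant; rebuild for earlier pics by tool height/pose
oc=R.T@(ray(w,0,0)[0]-p); Rc=R.T@cv2.Rodrigues(w['rvec'])[0].T
def T(u,v,dz): # dz = depth along tool z
    d=Rc@np.linalg.solve(w['mtx'],np.array([u,v,1.])); return oc+d*(dz-oc[2])/d[2]
print('w7 end',T(324,90.4,.0544),'hole near',T(323,44,.0544))
print('w10 joint',T(323.3,118,.0739),'near hole',T(323.5,76,.0739))
print('w15 far hole',T(327,53,.0440))
print('w2 near,far holes', T(605,221,.052),T(623,108,.052),'end',T(597,256,.052),'farend',T(632,63,.052))
```

```text
w7 end [ 0.07969305 -0.00197679  0.0544    ] hole near [ 0.10427824 -0.002494    0.0544    ]
w10 joint [ 0.06367771 -0.00254652  0.0739    ] near hole [ 0.08931341 -0.00236203  0.0739    ]
w15 far hole [ 0.09804847 -0.00030007  0.044     ]
w2 near,far holes [0.00034825 0.17746613 0.052     ] [0.06978595 0.17159913 0.052     ] end [-0.02408761  0.17793189  0.052     ] farend [0.09402334 0.17057698 0.052     ]
```

```bash
python3 -m handwheel '[{"jaw":5,"delta_pos":[0.0013,0,0.002],"turn":0},{"jaw":5,"delta_pos":[0.0013,0,0.004],"turn":0},{"jaw":5,"delta_pos":[0.0013,0,0.0052],"turn":0},{"jaw":5,"delta_pos":[0.0013,0,0.0052],"turn":0},{"jaw":5,"delta_pos":[0.0013,0,0.0052],"turn":0}]'
python3 - <<'E'
from h import *
for n in('wrist','side'): cv2.imwrite(f"pics/{n}16.png",camera(n)[:,:,::-1])
s=cv2.imread('pics/side16.png')
crop(s,225,160,110,85,7,'pics/sc19.png')
p,R=tool();w=calibration('wrist');print(p,get_obs()['ft_force'])
crop(cv2.imread('pics/wrist16.png'),260,0,130,150,4,'pics/sc20.png')
E
```

```text
clock: 14.35
position: [0.6157, -0.0057, 0.1093]
ee_rot: [0.65, 0.76, 0.0, 0.0]
ft_force: [-3.9, 1.2, 5.2]
grip_width: 0.151
[ 0.61573773 -0.00571659  0.10931478] [-4.48726063  0.39347894  5.55614329]
```

View pics/sc19.png

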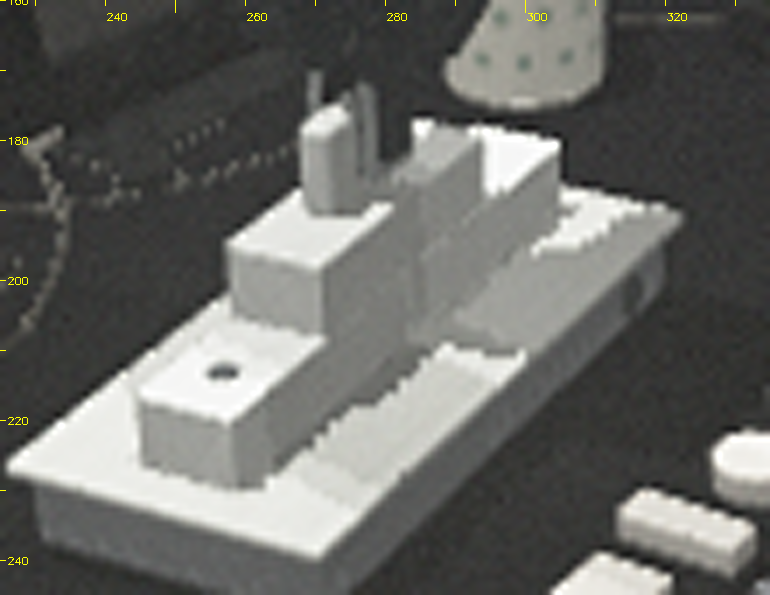

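View pics/sc20.png

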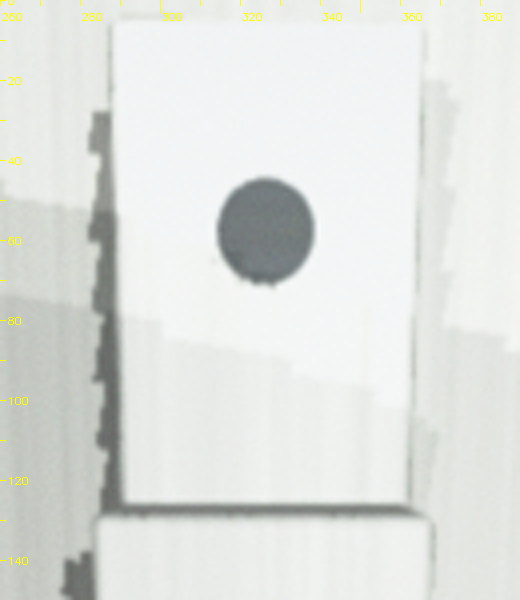

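Run:
```python
from h import *
p,R=tool();w=calibration('wrist')
T=lambda u,v,z:R.T@(at(w,u,v,z)-p)
z=.1
print('hole',T(326.3,57.5,.07),'far end',T(288,4.5,.07),T(365.5,4.5,.07),'held end',T(284.5,129.5,z),T(367,129.5,z))
```

```text
hole [ 0.09518487 -0.00063615  0.0393413 ] far end [ 0.11972913 -0.01983301  0.03933681] [0.11971151 0.01900314 0.03935991] held end [ 0.06022918 -0.0200037   0.00931989] [0.06020692 0.01808882 0.00934255]
```

```bash
python3 -m handwheel '[{"jaw":5,"delta_pos":[0,0,-0.003],"turn":0},{"jaw":5,"delta_pos":[-0.0015,0,-0.003],"turn":0},{"jaw":5,"delta_pos":[-0.0015,0,-0.003],"turn":0},{"jaw":5,"delta_pos":[-0.0015,0,-0.001],"turn":0},{"jaw":5,"delta_pos":[-0.0015,0,0],"turn":0},{"jaw":5,"delta_pos":[-0.0015,0,0],"turn":0},{"jaw":5,"delta_pos":[-0.0015,0,0],"turn":0}]'
python3 - <<'E'
from h import *
cv2.imwrite(f"pics/wrist17.png",camera('wrist')[:,:,::-1])
p,R=tool();w=calibration('wrist');print(p,get_obs()['ft_force'])
crop(cv2.imread('pics/wrist17.png'),260,0,130,150,4,'pics/sc21.png')
E
```

```text
clock: 15.03
position: [0.616, -0.0073, 0.1093]
ee_rot: [0.65, 0.76, 0.0, 0.0]
ft_force: [-3.9, -0.1, 5.3]
grip_width: 0.15
[ 0.61597207 -0.00733136  0.10934105] [-4.02509516 -0.13794373  5.05533951]
```

View pics/sc21.png

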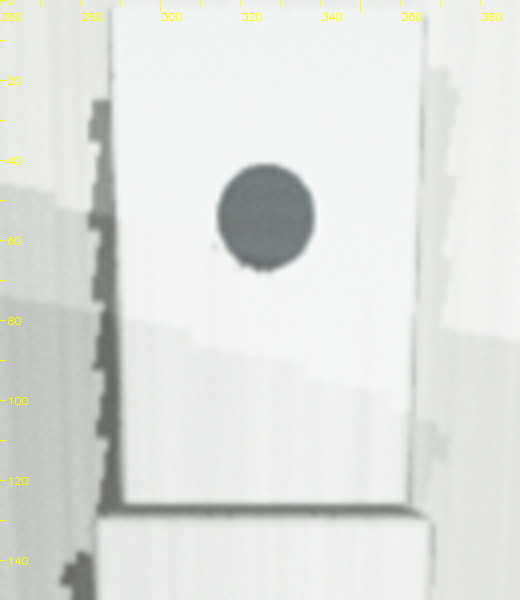

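Good: within about a millimetre. Releasing and backing off upward.

```bash
python3 -m handwheel '[{"jaw":5,"delta_pos":[0,0,-0.0005],"turn":0},{"jaw":36,"delta_pos":[0,0,-0.0005],"turn":0},{"jaw":36,"delta_pos":[0,0,-0.0005],"turn":0},{"jaw":36,"delta_pos":[0,0,-0.0005],"turn":0},{"jaw":36,"delta_pos":[0,0,-0.02],"turn":0},{"jaw":36,"delta_pos":[0,0,-0.06],"turn":0},{"jaw":36,"delta_pos":[0,0,-0.1],"turn":0},{"jaw":36,"delta_pos":[0,0,-0.1],"turn":0},{"jaw":36,"delta_pos":[0,0,-0.1],"turn":0}]'
python3 - <<'E'
from h import *
for n in('wrist','side'): cv2.imwrite(f"pics/{n}18.png",camera(n)[:,:,::-1])
# long key target from mean of estimates
go(.4355,.0445,.12,3.5)
E
```

```text
clock: 15.83
position: [0.6173, -0.0073, 0.2113]
ee_rot: [0.65, 0.76, 0.002, 0.002]
ft_force: [-0.9, -0.2, -0.4]
grip_width: 0.422
yaw now 9.0 pos [ 0.6156 -0.0071  0.208 ]  tilt [-0.  0. -1.]-> delta_pos [0.0791, -0.1698, 0.0881] turn 0.0306 (5.5 deg)
```

View pics/wrist18.png

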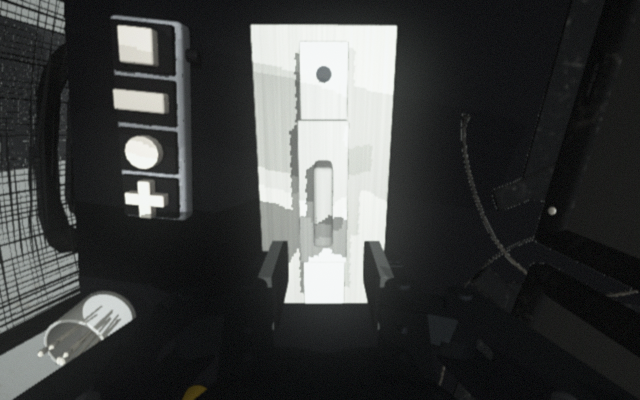

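View pics/side18.png

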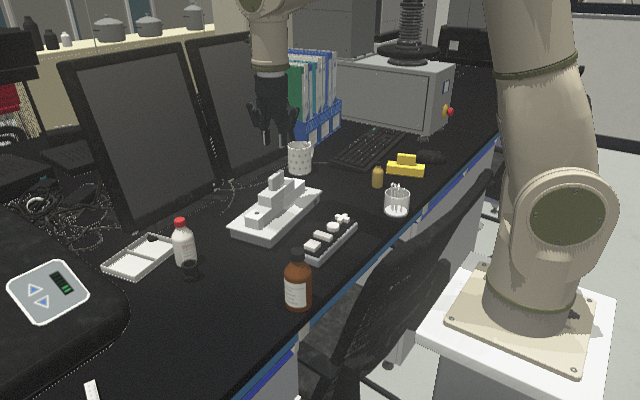

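Run:
```python
from h import *
crop(cv2.imread('pics/wrist18.png'),240,20,165,290,2,'pics/sc22.png')
p,R=tool();w=calibration('wrist')
T=lambda u,v,z:R.T@(at(w,u,v,z)-p)
print('fixed far',T(324,41,.07),'rib end',T(323,121.5,.10),'plain far',T(323,303,.07))
for n,u,v in(('lo',142,101),('ro',143,152)): print(n,at(w,u,v,.046))
```

```text
fixed far [ 0.12126645 -0.0022432   0.13801511] rib end [ 0.06021806 -0.00297419  0.10799725] plain far [-0.11623112 -0.00364871  0.13794501]
lo [0.43870783 0.04227054 0.046     ]
ro [ 0.43979662 -0.00408125  0.046     ]
```

View pics/sc22.png

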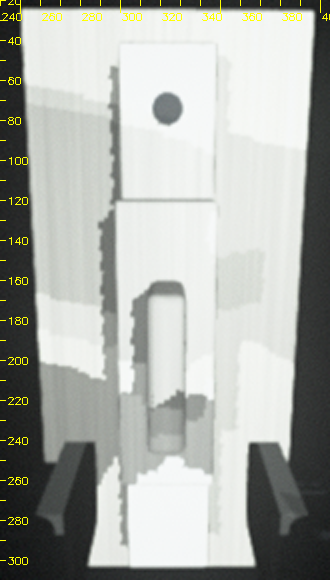

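```bash
python3 -m handwheel '[{"jaw":36,"delta_pos":[0.078,-0.169,0],"turn":0.03},{"jaw":0,"delta_pos":[0.078,-0.169,0],"turn":0.03},{"jaw":0,"delta_pos":[0.078,-0.169,0],"turn":0.03},{"jaw":0,"delta_pos":[0.078,-0.169,0],"turn":0.03},{"jaw":0,"delta_pos":[0.078,-0.169,0.03],"turn":0.03},{"jaw":0,"delta_pos":[0.078,-0.169,0.07],"turn":0.03},{"jaw":0,"delta_pos":[0.078,-0.169,0.11],"turn":0.03},{"jaw":0,"delta_pos":[0.078,-0.169,0.13],"turn":0.03},{"jaw":0,"delta_pos":[0.078,-0.169,0.13],"turn":0.03},{"jaw":0,"delta_pos":[0.078,-0.169,0.13],"turn":0.03}]'
python3 - <<'E'
from h import *
cv2.imwrite("pics/wrist19.png",camera('wrist')[:,:,::-1])
go(.4365,.0435,.0395,3.5)
E
```

```text
clock: 16.77
position: [0.4356, 0.0431, 0.0777]
ee_rot: [0.685, 0.729, -0.002, -0.001]
ft_force: [0.7, -0.5, -0.1]
grip_width: -0.002
yaw now 3.6 pos [0.4368 0.0433 0.079 ]  tilt [-0.001 -0.    -1.   ]-> delta_pos [0.0002, -0.0002, 0.0395] turn 0.0005 (0.1 deg)
```

View pics/wrist19.png

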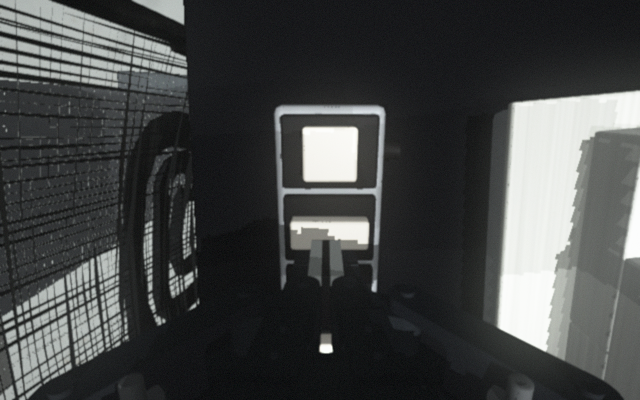

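Run:
```python
from h import *
p,R=tool();w=calibration('wrist')
T=lambda u,v,z:R.T@(at(w,u,v,z)-p)
print(T(330,233.5,.046),T(330,154,.046))
```

```text
[-0.00070517  0.00149468  0.03296799] [0.04562245 0.00134099 0.03294912]
```

```bash
python3 -m handwheel '[{"jaw":0,"delta_pos":[0,0.001,0.02],"turn":0},{"jaw":0,"delta_pos":[0,0.001,0.03],"turn":0},{"jaw":0,"delta_pos":[0,0.001,0.035],"turn":0},{"jaw":0,"delta_pos":[0,0.001,0.0397],"turn":0},{"jaw":0,"delta_pos":[0,0.001,0.0397],"turn":0},{"jaw":0,"delta_pos":[0,0.001,0.0397],"turn":0},{"jaw":0,"delta_pos":[0,0.001,0.0397],"turn":0}]'
python3 - <<'E'
from h import *
cv2.imwrite("pics/wrist20.png",camera('wrist')[:,:,::-1])
o=get_obs();print(o['position'],o['ft_force'])
E
```

```text
clock: 17.4
position: [0.4381, 0.0437, 0.04]
ee_rot: [0.685, 0.729, 0.0, -0.0]
ft_force: [-3.7, -1.4, 9.0]
grip_width: -0.001
[0.43804179 0.04366787 0.04002779] [-4.06647867 -0.07838938  9.74980918]
```

View pics/wrist20.png

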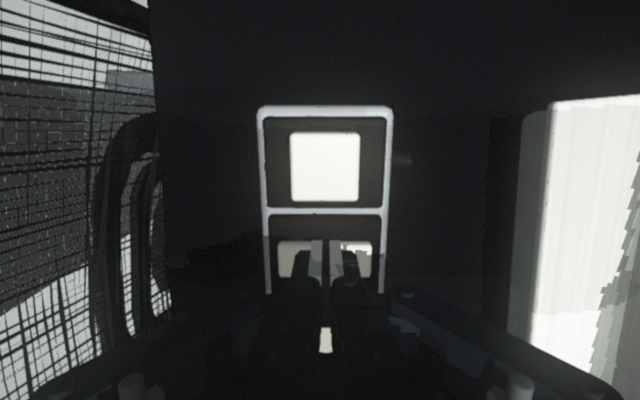

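```bash
python3 -m handwheel '[{"jaw":0,"delta_pos":[0,0,0.0005],"turn":0},{"jaw":0,"delta_pos":[0,0,0.0005],"turn":0},{"jaw":0,"delta_pos":[0,0,-0.035],"turn":0},{"jaw":0,"delta_pos":[-0.015,-0.0005,-0.038],"turn":0},{"jaw":0,"delta_pos":[-0.0462,-0.0014,-0.038],"turn":0},{"jaw":0,"delta_pos":[-0.0462,-0.0014,-0.038],"turn":0},{"jaw":0,"delta_pos":[-0.0462,-0.0014,-0.02],"turn":0},{"jaw":0,"delta_pos":[-0.0462,-0.0014,-0.006],"turn":0},{"jaw":0,"delta_pos":[-0.0462,-0.0014,0.0003],"turn":0},{"jaw":0,"delta_pos":[-0.0462,-0.0014,0.0003],"turn":0}]'
python3 -m handwheel '[{"jaw":0,"delta_pos":[0,0,0],"turn":0},{"jaw":0,"delta_pos":[0,0,0],"turn":0}]'
python3 - <<'E'
from h import *
cv2.imwrite("pics/wrist21.png",camera('wrist')[:,:,::-1])
o=get_obs();print(o['position'],o['ft_force'])
E
```

```text
clock: 18.28
position: [0.4396, -0.0029, 0.04]
ee_rot: [0.685, 0.729, -0.0, -0.0]
ft_force: [-5.9, -0.7, 13.9]
grip_width: 0.001
clock: 18.45
position: [0.4395, -0.0029, 0.0399]
ee_rot: [0.685, 0.729, 0.0, -0.0]
ft_force: [-6.0, -0.7, 16.5]
grip_width: 0.002
[ 0.43955951 -0.0028743   0.03994812] [-6.68373573 -1.56169381 16.01705388]
```

View pics/wrist21.png

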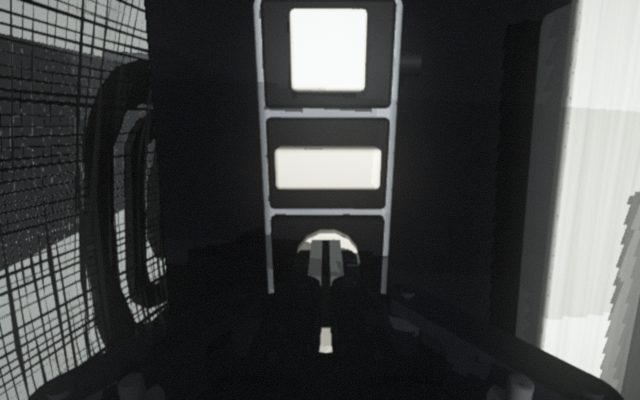

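Round key is down (16 N, z = 0.040). Now retreat straight up and check everything.

```bash
python3 -m handwheel '[{"jaw":0,"delta_pos":[0,0,-0.04],"turn":0},{"jaw":0,"delta_pos":[0,0,-0.08],"turn":0},{"jaw":0,"delta_pos":[0,0,-0.12],"turn":0},{"jaw":0,"delta_pos":[0,0,-0.16],"turn":0},{"jaw":0,"delta_pos":[0,0,-0.2],"turn":0},{"jaw":0,"delta_pos":[0,0,-0.22],"turn":0},{"jaw":0,"delta_pos":[0,0,-0.22],"turn":0},{"jaw":0,"delta_pos":[0,0,-0.22],"turn":0}]'
python3 - <<'E'
from h import *
for n in('side','scene','wrist'): cv2.imwrite(f"pics/{n}22.png",camera(n)[:,:,::-1])
crop(cv2.imread('pics/side22.png'),225,140,200,150,4,'pics/sc23.png')
E
```

```text
clock: 19.17
position: [0.4397, -0.0027, 0.26]
ee_rot: [0.685, 0.729, 0.001, 0.001]
ft_force: [0.2, -0.6, -1.2]
grip_width: 0.003
```

View pics/sc23.png

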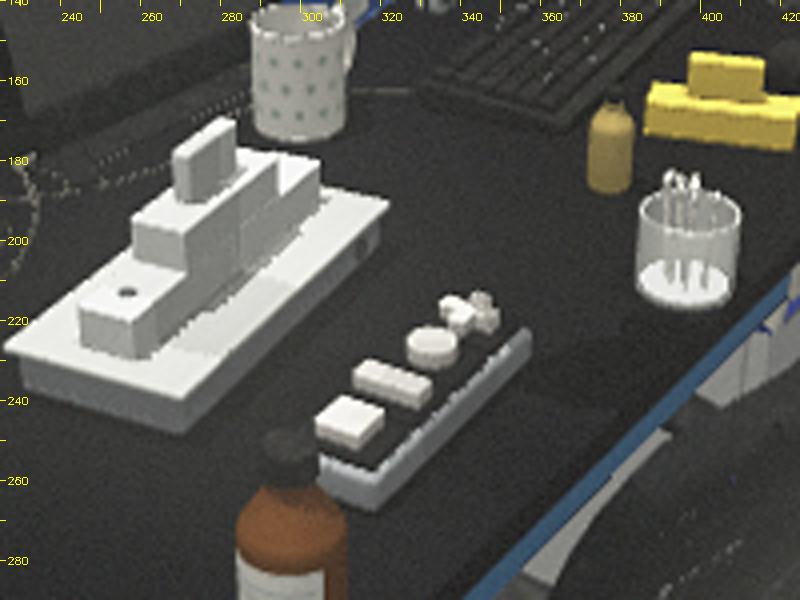

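View pics/scene22.png

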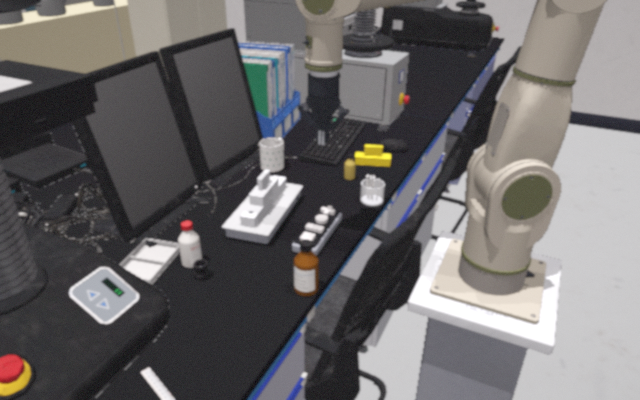

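View pics/wrist22.png

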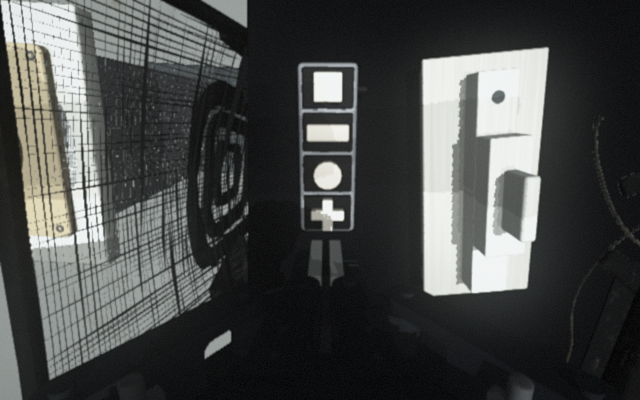

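The side, scene and wrist views show all four keys up and the ribbed bar straddling the joint. The bottles, jar, loupe and yellow look-alike are where they stood at the start, and the arm is clear. Handing in.

```bash
python3 -c "
from workcell import *
hand_in()"
```

```text
the job is handed in; nothing more can be done
```

The job is done and handed in at about 19 s on the robot's clock, well inside the 69 s limit; no verdict was reported.

**Keys:** I pressed round, then square, then after the bars were placed long, then round again. Each was pressed until the fingertips stopped at z = 0.040 m, with 10–17 N on the tool against the 5 N that holds a key down. The plus key was never touched, and the last pictures show all four keys up.

**Plain bar:** it lies on the pan in line with the fixed bar. The gap measured about 1–2 mm. The bar was under 1 mm off sideways just before I let go.

**Ribbed bar:** it lies in line over the joint. Its end measured about 61 mm from the fixed bar's far end, where a perfectly centred lap would give about 60–61 mm. Two wrist-camera readings of its position in the grip differed by about 1.5 mm, so I take the centring as good to about 1–2 mm.

**Bystanders:** the final pictures show the bottles, jar, loupe and yellow look-alike standing where they were at the start.

**Disagreement between cameras:** they gave the key positions up to about 5–8 mm apart, so I used averages. Wrist pictures showed the fingers on the intended key at each press.

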